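Set out the station buildings on a model railway module

TASK

Set out the loose buildings on the model railway module: stand the roofless goods shed in the middle of the bare stone loading dock, its long sides along the track, and put the orange roof squarely on top of it; stand the water tower midway between the dock and the station house, and the signal box midway between the station house and the level crossing with its long sides along the track, both in line with the house. They are delicate models: set them down without dropping them, do not disturb the railcar on the rails, and do not knock over the glue bottle or the paint pot.

Things in the scene. Friction and masses are not known exactly. Their poses are not given: they have to be found in the camera images.
- shed: Loose goods shed without its roof: a brown timber-planked box, open at the top, dark red doors in its long sides. 44 mm along its x, 60 mm along its y (long way), 40 mm high, walls 4 mm thick, 80 g. The origin is the centre of its underside, z up. At the start it stands on the green cutting mat (3 mm thick, on the table).
- roof: Loose orange tiled gable roof of the goods shed, right way up on the cutting mat, 56 mm along its x (eave to eave), 72 mm along its y (ridge), ridge 22 mm up. On the ridge a wooden ventilator to hold it by: 16 mm along x, 44 mm along y, sides from 17 to 35 mm up, under an orange cap 19 x 47 mm up to 38 mm. Overhangs the shed walls 6 mm all round, nothing locks it. 50 g. Origin: centre of the flat underside.
- tower: Loose round water tower: a grey stone column (foot 35 mm, then 27 to 29 mm diameter, up to 58 mm high) carrying a dark blue tank 38 mm in diameter from 58 to 88 mm, with a low slate-grey cone roof 39 mm in diameter on it up to 99 mm, brass knob at the very top. About 90 g. Stands on the cutting mat. The origin is the centre of its underside, z up.
- signal_box: Loose signal box: brick below, windows above, flat light-grey roof. Walls 38 mm along its x, 50 mm along its y (long way); roof slab 42 x 54 mm from 64 to 70 mm high. About 90 g. Stands on the cutting mat. The origin is the centre of its underside, z up.
- dock: Fixed stone loading dock on the module: a bare grey slabbed block, 66 mm along its x (across the track), 76 mm along its y (along the track), 8 mm high. The origin is the centre of its underside, on the module's level ground, 30 mm above the table. Dock, station house and crossing stand in one straight row, origins 155 mm apart, house in the middle, dock at either end.
- station: Fixed station house in the middle of the row: cream walls, slate roof, two chimneys up to 83 mm high, 64 mm along its x (78 with the porch roof on -x), 76 mm along its y. Origin at ground level under its middle; y runs along the track and the row; on its -x side lie a platform 5 mm high (34 to 74 mm from the origin) and the track (centred 100 mm away). Midway places beside it: bare ground level with this origin.
- crossing: Fixed level crossing on the module: a dark asphalt road, 76 mm wide along y and 3 mm high, running along x over the whole module and across the rails, with two low red-and-white barriers (up to 16 mm high) near the rails. The origin is the road's middle at ground level, in line with the dock and the station house.
- railcar: Small red and cream railcar standing loose on the rails in front of the station house, 116 mm long along its y, 31 mm wide, 34 mm high above the rails' tops (which are 34 mm above the table). The origin is between its wheels at rail level. Leave it alone.
- glue: Yellow glue bottle with a red pointed cap, 30 mm in diameter, 90 mm high, standing loose on the cutting mat. Not part of the job; keep it upright. The origin is the centre of its underside, z up.
- paint_pot: Small glass pot of green paint with a white lid, 33 mm in diameter, 35 mm high, standing loose on the cutting mat. Not part of the job; keep it upright. The origin is the centre of its underside, z up.

How it is judged:
By the outcome, as a careful person would: the job done as asked, in the order asked, and still so for the second after the job is handed in, with the robot touching nothing.
It also fails if it takes over 102 s, if anything falls off the work surface, if the arm or the gripper's body presses on something with over 40 N, if the wrist force passes 120 N, or if a joint passes its speed limit or range.

ROBOT

A 7-joint arm with a two-finger parallel gripper is mounted at the origin on the work surface. World frame = base frame: x ahead of the robot, y to its left, z up, the work surface at z = 0. Lengths are in mm, angles in rad, forces in N, time in s.
With the tool pointing down it reaches from about 400 to 875 mm from the base axis. Payload 4.4 kg.
Tool frame: the origin (TCP) lies at the very end of the fingers, on their centre line; the grasp point (between the pads) lies env.hold_point_z behind it (env.hold_point_z is the distance from the TCP to the grasp point, in mm); z points along the fingers, x is the direction in which the jaws open and shut, and the axes are right-handed (so a half turn about z gives the same grasp; the last joint's range is limited). The gripper opens to 85 mm and grips with 20 to 120 N. Pads are 22 mm wide; open, the fingers measure 114 mm over their backs; the gripper's body (76 mm by 85 mm) begins 54 mm behind the grasp point. The pads swing forward as they close: fully open they stand 13 mm farther back than shut.
Start: joints at [1.082, 0.628, 0.038, 1.517, -0.027, 0.996, -0.02], TCP at [266.733, -592.766, 231.313] pointing down, gripper open.
Joint ranges: [-3.06, 3.06], [-0.37, 2.12], [-1.25, 1.32], [0.18, 2.47], [-1.1, 4.24], [0.23, 1.98], [-2.94, 2.94]. Speed limits (rad/s): [2.57, 2.57, 3.14, 3.14, 3.14, 3.14, 3.14].

INTERFACE

Orientations are given as a 3x3 rotation matrix whose columns are the frame's x, y, z axes.
In Python, from workcell import env gives the robot as it stands. The module is installed in compiled form; this text tells all that it offers.
- The arm moves only by the tool send_rows, never from a script. Its argument "deltas" is a list of rows, each an object of numbers: "claw": the opening, from -1 (shut) to 1 (fully open), so that 0 is half open; "x", "y", "z": the shift along the tool's x, y, z in units of 25 cm (1.0 is 25 cm); "rx", "ry", "rz": the turn, a rotation vector about the tool's x, y, z in units of 180 degrees (1.0 is 180 degrees). A call has 1 to 5 rows; each row is the pose to reach, as a shift and turn from the pose measured when the call began, along the tool's axes at that moment, turning the shorter way round; what a row does not reach only later rows make up. A row lasts 1/8 s, in which the tool goes at most 62.5 mm and 10.7 degrees, less where a joint would pass 70% of its speed; a pose out of reach is approached as far as the arm can. A call with a number of a shift or a turn outside -1 to 1 is refused whole. A call with a gripper value outside its range is refused whole. The fingers move at their own pace and stop on an object; "newtons" is the grip in N (left out, the last holds). Time passes only in rows, so rows that repeat a pose let the fingers close. It gives the time, the measured TCP pose, the force and the opening at its end, in the units of the state.
- env.observe(): the state, without advancing time (a new reading comes with each control period).
- env.read_camera(name): name is "scene" or "top" or "wrist"; returns (picture, depth): 420x560x3 uint8, red, green, blue; 420x560 float32, mm along the optical axis (not along the pixel's ray), 0 where there is no reading.
- env.camera_model(name): a dict with "fx", "fy", "cx", "cy" (pixels), "dist" ([k1, k2, p1, p2, k3] as OpenCV has them; the pictures are not rectified), "xyz" and "rotation" of the camera in the world. Camera axes: x right, y down, z forward; pixel columns grow to the right and rows downward; lengths in mm; the calibration is good to about 2 mm. A picture is of the moment at which its call begins: read the wrist's pose just before it. camera_model takes no time and is no camera call; for the wrist camera it gives the pose at the moment of the call.
- env.finish_job(): hands the job in, once; it reports no verdict.
Trained networks look in the newest picture that a camera, given by its name, has taken for a name from the list of things; names that differ only in an ending like _2 or _b are one class to them, and where a whole thing is asked for, a point or a joint stands for the part that bears it (a point fixed in the world has none). Each returns a list of dicts, best first, with "conf" (0 to 1); they miss things now and then, are a little off and sometimes report something else, mostly with a low value. They report only what shows in the picture. A call takes as long as a camera call.
- env.cut_out(camera, thing): "mask" (420x560 bool, what is visible of it) and "bbox" ([left, top, right, bottom] in pixels, round what is visible of it).
The state is a dict: "t": time; "q": joint angles; "dq": joint speeds; "tau": joint torques, N m; "tool_pos": TCP position; "orientation": TCP orientation; "contact_force": force on the tool from outside, world axes, zero at the start; "moment": the same for the moment, N m; "width": opening from 0.0 (shut) to 1.0 (fully open).
Only numpy, scipy, OpenCV 4.12 (cv2) and the standard library are available. Lean on these libraries where they do the work, as an engineer would, in place of code of your own. Each camera call takes 0.05 s, during which the arm holds its last target.

## Working session

There is one attempt and no reset: what is moved stays moved. The work goes in short steps, Python scripts to look and compute and a tool call to move; the robot and the scene stay as the last step left them, time stands still between calls to the robot, and variables do not carry over. Pictures are saved under pics/ and viewed, and the job is handed in when it is done.

Besides the shell and the picture viewer there is one more tool, called after "Request:" by a JSON object that holds its "name" and its "arguments". send_rows: Moves the arm, as the interface text tells. Shifts and turns lie within -1 to 1; 1 stands for 25 cm of shift or 180 degrees of turn. Its arguments: {"type":"object","properties":{"deltas":{"type":"array"},"newtons":{"type":"number"}},"required":["deltas"]}

```bash
ls; mkdir -p pics
cat > h.py <<'E'
import numpy as np, cv2
from workcell import env
def pix(cam, save=None):
    m=env.camera_model(cam); p,d=env.read_camera(cam)
    if save: cv2.imwrite('pics/'+save,p[:,:,::-1])
    return m,p,d
def cloud(m,d):
    h,w=d.shape
    u,v=np.meshgrid(np.arange(w),np.arange(h))
    K=np.array([[m['fx'],0,m['cx']],[0,m['fy'],m['cy']],[0,0,1.]])
    n=cv2.undistortPoints(np.stack([u,v],-1).reshape(-1,1,2).astype(float),K,np.array(m['dist'],float)).reshape(h,w,2)
    P=np.concatenate([n*d[...,None],d[...,None]],-1)
    return P@np.array(m['rotation']).T+np.array(m['xyz'])
E
python3 - <<'E'
from h import *
print(env.hold_point_z, env.observe())
for c in ['scene','top','wrist']:
    m,p,d=pix(c,c+'0.png'); np.savez(c+'0.npz',p=p,d=d,X=cloud(m,d)); print(c,m)
E
```

```text
pics
18.700000000000003 {'t': 0.0, 'q': array([ 1.08220039,  0.62933904,  0.03843253,  1.51839375, -0.02699458,
        0.99627741, -0.02003053]), 'dq': array([-0.0009611 , -0.00017825,  0.00101938, -0.00100639,  0.00171615,
        0.00093745,  0.0018372 ]), 'tau': array([-7.61503434e-04, -5.63409376e+01,  1.22559182e+00, -1.93450695e+01,
        1.08840445e-02,  1.03209246e-02, -1.10592171e-05]), 'tool_pos': array([ 266.47295502, -592.17503808,  230.38527217]), 'orientation': array([[ 4.10292299e-01, -9.11953720e-01, -8.01508224e-04],
       [-9.11952093e-01, -4.10293082e-01,  1.72244525e-03],
       [-1.89964363e-03,  2.42310822e-05, -9.99998195e-01]]), 'contact_force': array([-0.28068059,  0.08485261,  0.65998272]), 'moment': array([-0.00031203,  0.02993529, -0.00085331]), 'width': 0.9991983251536622}
scene {'fx': 395.8820770308579, 'fy': 395.8820770308579, 'cx': 283.18709667402294, 'cy': 215.48632502917, 'dist': array([-0.01682395,  0.        ,  0.        ,  0.        ,  0.        ]), 'xyz': array([1167.33774115,   24.34893506,  730.93476229]), 'rotation': array([[-0.02969341,  
[... 234 characters left out ...]
t': array([-0.1735969,  0.       ,  0.       ,  0.       ,  0.       ]), 'xyz': array([ 305.29651482,  -17.42069569, 1166.89358429]), 'rotation': array([[-0.02237574, -0.98293302,  0.18259795],
       [-0.9995448 ,  0.02569183,  0.01581506],
       [-0.02023643, -0.18216096, -0.98306046]])}
wrist {'fx': 291.4150689390803, 'fy': 291.4150689390803, 'cx': 278.3118846435246, 'cy': 206.08792726392417, 'dist': array([-0.05957581,  0.        ,  0.        ,  0.        ,  0.        ]), 'xyz': array([ 334.41338235, -561.42449775,  372.86791565]), 'rotation': array([[ 0.41058516, -0.87226342, -0.26566209],
       [-0.91181996, -0.39342568, -0.11747597],
       [-0.0020483 ,  0.29046989, -0.95688194]])}
```

View pics/scene0.png

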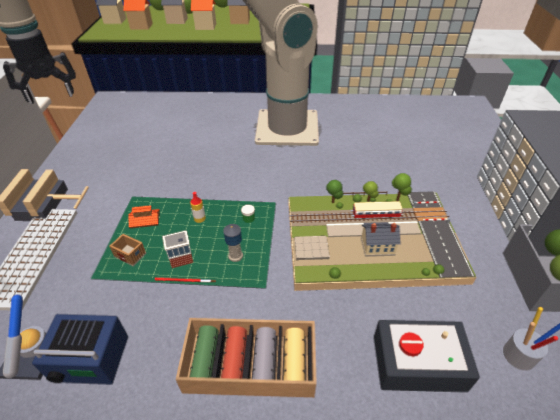

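View pics/top0.png

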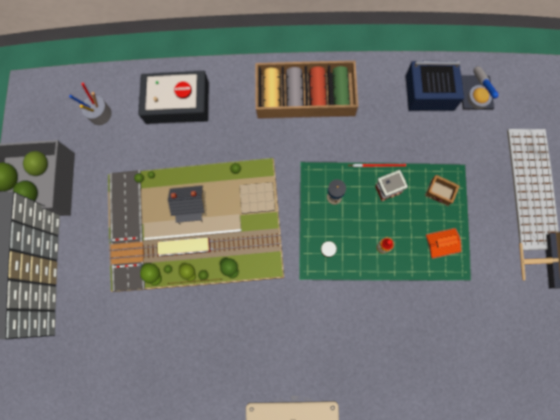

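View pics/wrist0.png

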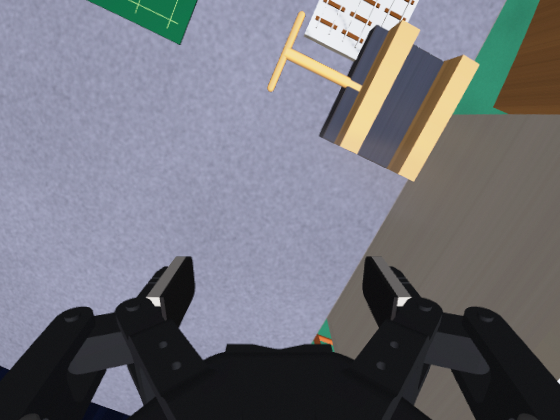

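Run:
```python
from h import *
import pickle
R={}
for c in ['scene','top']:
    X=np.load(c+'0.npz')['X']
    for n in ['shed','roof','tower','signal_box','dock','station','crossing','railcar','glue','paint_pot']:
        L=env.cut_out(c,n)
        R[c,n]=L
        for r in L[:2]:
            if r['conf']<.3: continue
            P=X[r['mask']]; zt=np.percentile(P[:,2],97)
            T=P[P[:,2]>zt-6]; 
            rc=cv2.minAreaRect(P[:,:2].astype(np.float32)); rt=cv2.minAreaRect(T[:,:2].astype(np.float32))
            print(c,n,round(r['conf'],2),r['bbox'],r['mask'].sum(),'z',np.percentile(P[:,2],[3,50,97]).round(),'all',np.round(rc[0]),np.round(rc[1]),round(rc[2]),'top',np.round(rt[0],1),np.round(rt[1]),round(rt[2],1))
pickle.dump(R,open('R.pkl','wb'))
for c in ['scene','top']:
    p=np.load(c+'0.npz')['p'][:,:,::-1]
    q=p[180:300,90:480] if c=='scene' else p[145:300,100:480]
    cv2.imwrite(f'pics/{c}0z.png',cv2.resize(q,None,fx=2,fy=2,interpolation=cv2.INTER_CUBIC))
```

```text
scene shed 0.66 [111.6, 234.5, 143.1, 266.9] 742 z [ 7. 29. 45.] all [ 846. -165.] [743.  68.] 36 top [ 846.1 -164.8] [743.  66.] 35.6
scene roof 0.8 [128.6, 207.6, 161.5, 228.7] 586 z [ 4. 20. 44.] all [ 790. -201.] [875.  80.] 26 top [ 796.  -163.6] [831.  44.] 29.9
scene tower 0.56 [224.2, 223.3, 241.4, 259.7] 550 z [  6.  74. 102.] all [825. -60.] [703.  41.] 11 top [858.7 -35.7] [628.  33.] 14.0
scene signal_box 0.72 [163.6, 230.2, 192.7, 269.7] 783 z [ 8. 62. 76.] all [ 870. -122.] [662.  53.] 22 top [ 869.6 -122.1] [662.  53.] 21.6
scene dock 0.75 [293.6, 236.9, 332.1, 259.1] 737 z [35. 39. 42.] all [848.  67.] [ 78. 639.] 89 top [848.2  66.8] [ 78. 639.] 89.4
scene station 0.62 [360.3, 223.4, 404.8, 253.5] 1222 z [ 34.  79. 108.] all [827. 155.] [ 86. 723.] 76 top [851.4 110.6] [ 60. 652.] 69.5
scene crossing 0.94 [407.1, 190.8, 471.2, 281.5] 2735 z [32. 35. 44.] all [763. 274.] [176. 934.] 69 top [775.2 238.7] [101. 888.] 67.8
scene railcar 0.66 [351.2, 197.9, 402.7, 220.4] 768 z [37. 65. 71.] all [763. 113.] [121. 819.] 69 top [784.3 110. ] [110. 777.] 69.3
scene glue 0.66 
[... 1413 characters left out ...]
8 top [ 388.4 -197.2] [ 25. 395.] 21.1
top railcar 0.97 [158.8, 234.7, 211.9, 256.5] 804 z [48. 67. 72.] all [407. 125.] [342.  77.] 67 top [405.9 125.9] [342.  73.] 66.9
top glue 0.73 [427.3, 176.8, 459.2, 208.2] 655 z [ 4. 23. 45.] all [ 435. -212.] [ 72. 463.] 43 top [ 436.8 -211. ] [ 68. 463.] 42.6
top glue 0.57 [382.2, 238.2, 394.3, 249.9] 159 z [23. 68. 94.] all [ 374. -125.] [ 26. 255.] 39 top [ 375.6 -119.1] [  7. 247.] 36.2
top paint_pot 0.57 [318.2, 244.8, 335.5, 258.4] 189 z [ 6. 38. 42.] all [442. -87.] [32. 30.] 24 top [442.  -87.5] [31. 30.] 89.9
top paint_pot 0.31 [372.9, 169.7, 407.1, 202.0] 620 z [ 7. 73. 77.] all [ 592. -240.] [55. 72.] 24 top [ 582.8 -234.8] [42. 54.] 22.8
```

View pics/top0z.png

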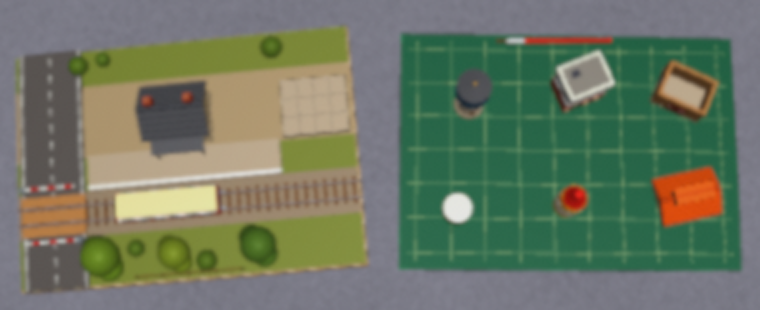

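View pics/scene0z.png

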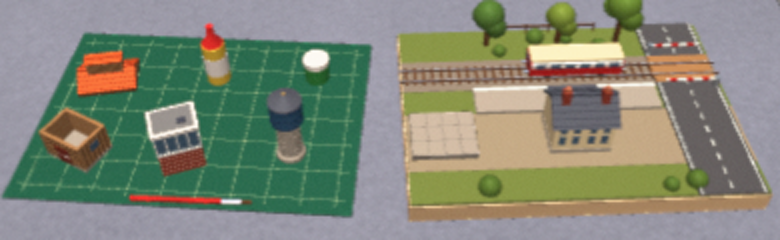

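```bash
cat >> h.py <<'E'
def rect(P):
    P=np.asarray(P,np.float32)[:,:2]
    # trim outliers
    c=np.median(P,0); P=P[np.linalg.norm(P-c,axis=1)<75]
    r=cv2.minAreaRect(P); return np.round(r[0],1),np.round(r[1],1),round(r[2],1)
E
python3 - <<'E'
from h import *
import pickle
R=pickle.load(open('R.pkl','rb'))
for (c,n),L in R.items():
    S=np.load(c+'0.npz'); X=S['X'];d=S['d']
    for r in L[:1 if (c,n)!=('top','station') else 2]:
        m=r['mask']&(d>0); m=cv2.erode(m.astype(np.uint8),np.ones((2,2)))>0
        P=X[m]; zt=np.percentile(P[:,2],97); T=P[P[:,2]>zt-6]
        print(c,n,'z',np.percentile(P[:,2],[3,50,97]).round(),len(T),'med',np.median(T,0).round(1),'rect',*rect(T),'all',*rect(P))
E
```

```text
scene shed z [ 7. 27. 45.] 154 med [ 582.6 -355.2   42.5] rect [ 575.  -360.8] [60.1 43.9] 65.6 all [ 575.  -360.7] [61.7 44.2] 65.8
scene roof z [ 6. 20. 44.] 86 med [ 454.6 -361.8   42.3] rect [ 451.7 -359. ] [19.5 45.9] 8.6 all [ 460.4 -357. ] [41.7 73.3] 9.7
scene tower z [  7.  73. 101.] 114 med [ 573.6 -106.6   98.6] rect [ 569.2 -107.8] [29.8 30.9] 58.9 all [549.2 -98.9] [33.3 82.1] 69.5
scene signal_box z [ 8. 60. 76.] 297 med [ 585.7 -233.5   74.4] rect [ 584.4 -234.2] [38.2 50.8] 20.6 all [ 584.3 -234.2] [38.2 50.9] 20.6
scene dock z [35. 39. 42.] 628 med [568.8  70.8  39.4] rect [566.9  70. ] [62.3 72.7] 4.8 all [566.9  70. ] [62.3 72.7] 4.8
scene station z [ 35.  80. 106.] 66 med [561.1 213.6 106.5] rect [559.9 219.3] [12.6 63.8] 2.7 all [547.2 223.9] [77.8 76.6] 3.1
scene crossing z [32. 35. 43.] 212 med [471.8 369.7  37.6] rect [475.  371.6] [134.8  71.2] 4.9 all [520.7 375.1] [148.8  77.5] 5.1
scene railcar z [44. 65. 71.] 336 med [456.3 232.   68.8] rect [453.5 233.7] [ 30.  114.1] 1.9 all [455.1 233.6] [ 32.6 117.6] 1.3
scene glue z [10. 49. 79.] 25 med [ 450.2 -214.
[... 940 characters left out ...]
70.1] [63. 73.] 2.6 all [562.7  70.1] [63.  73.2] 2.6
top station z [ 40.  84. 108.] 57 med [558.6 219.5 108.8] rect [558.5 225.6] [11.7 54.5] 5.2 all [544.6 223.3] [75.2 75.8] 5.2
top crossing z [30. 34. 40.] 1950 med [495.8 374.8  35.3] rect [495.7 374.9] [148.8  75.2] 2.5 all [495.9 375.4] [149.2  75.6] 3.1
top railcar z [48. 68. 72.] 505 med [451.6 230.4  68.5] rect [451.2 231.7] [ 28.6 111.1] 3.8 all [451.1 230.6] [ 30.1 114.6] 3.8
top glue z [ 5. 23. 45.] 148 med [ 566.4 -355.6   42.7] rect [ 571.4 -358.9] [61.3 43.8] 62.8 all [ 570.6 -362.6] [69.4 45.3] 63.1
top paint_pot z [ 8. 38. 42.] 133 med [440.9 -87.7  38.3] rect [441.  -88.6] [29.3 27.8] 88.3 all [440.2 -88.7] [28.3 29.4] 44.5
```

```bash
cat >> h.py <<'E'
from scipy.spatial.transform import Rotation as Ro
def go(x,y,z,yaw):
    """yaw deg of tool x; prints delta from current pose"""
    s=env.observe(); R=s['orientation']; a=np.radians(yaw)
    T=np.array([[np.cos(a),np.sin(a),0],[np.sin(a),-np.cos(a),0],[0,0,-1]])
    d=R.T@(np.array([x,y,z])-s['tool_pos'])/250
    r=Ro.from_matrix(R.T@T).as_rotvec()/np.pi
    print('t',round(s['t'],2),'d',d.round(4),'r',r.round(4),'rows',round(np.linalg.norm(d)*4,1),round(np.linalg.norm(r)*180/10.7,1),'w',round(s['width'],3),'F',s['contact_force'].round(1))
E
python3 -c "
from h import *
go(510,-340,250,0)"
```

```text
t 1.15 d [-0.5227 -1.3022 -0.0747] r [-0.      0.     -0.3654] rows 5.6 6.1 w 1.0 F [-1.   0.1  0.4]
```

Request:
{"name": "send_rows", "arguments": {"deltas": [{"x": -0.4, "y": -1, "z": -0.06, "rz": -0.365, "claw": 1}, {"x": -0.4, "y": -1, "z": -0.06, "rz": -0.365, "claw": 1}, {"x": -0.4, "y": -1, "z": -0.06, "rz": -0.365, "claw": 1}, {"x": -0.4, "y": -1, "z": -0.06, "rz": -0.365, "claw": 1}, {"x": -0.4, "y": -1, "z": -0.06, "rz": -0.365, "claw": 1}]}}

```text
schema error: expected keys claw, x, y, z, rx, ry, rz
```

```bash
python3 -c "
from h import *
go(510,-340,250,0)"
```

```text
t 1.15 d [-0.5227 -1.3022 -0.0747] r [-0.      0.     -0.3654] rows 5.6 6.1 w 1.0 F [-1.   0.1  0.4]
```

Request:
{"name": "send_rows", "arguments": {"deltas": [{"x": -0.4, "y": -1, "z": -0.06, "rx": 0, "ry": 0, "rz": -0.365, "claw": 1}, {"x": -0.4, "y": -1, "z": -0.06, "rx": 0, "ry": 0, "rz": -0.365, "claw": 1}, {"x": -0.4, "y": -1, "z": -0.06, "rx": 0, "ry": 0, "rz": -0.365, "claw": 1}, {"x": -0.4, "y": -1, "z": -0.06, "rx": 0, "ry": 0, "rz": -0.365, "claw": 1}, {"x": -0.4, "y": -1, "z": -0.06, "rx": 0, "ry": 0, "rz": -0.365, "claw": 1}]}}

```text
t: 1.78
tool_pos: [457.9, -394.3, 247.0]
orientation: [[0.981, -0.196, 0.003], [-0.196, -0.981, 0.002], [0.003, -0.002, -1.0]]
contact_force: [-0.1, -1.1, 0.4]
width: 1.003
```

```bash
python3 -c "
from h import *
go(510,-340,250,0)"
```

```text
t 1.77 d [ 0.1619 -0.2539 -0.0111] r [-0.0006 -0.0009 -0.0628] rows 1.2 1.1 w 1.003 F [-0.1 -1.1  0.4]
```

Request:
{"name": "send_rows", "arguments": {"deltas": [{"x": 0.162, "y": -0.254, "z": -0.011, "rx": -0.001, "ry": -0.001, "rz": -0.063, "claw": 1}, {"x": 0.162, "y": -0.254, "z": -0.011, "rx": -0.001, "ry": -0.001, "rz": -0.063, "claw": 1}, {"x": 0.162, "y": -0.254, "z": -0.011, "rx": -0.001, "ry": -0.001, "rz": -0.063, "claw": 1}, {"x": 0.162, "y": -0.254, "z": -0.011, "rx": -0.001, "ry": -0.001, "rz": -0.063, "claw": 1}]}}

```text
t: 2.28
tool_pos: [508.4, -342.0, 249.7]
orientation: [[1.0, -0.003, -0.002], [-0.003, -1.0, -0.003], [-0.002, 0.003, -1.0]]
contact_force: [0.2, -0.8, -0.5]
width: 1.0
```

```bash
cat >> h.py <<'E'
def snap(tag, names):
    import pickle
    s=env.observe(); m,p,d=pix('wrist',tag+'.png'); X=cloud(m,d)
    R={}
    for n in names:
        L=env.cut_out('wrist',n); R[n]=L
    np.savez(tag+'.npz',p=p,d=d,X=X); pickle.dump((s,m,R),open(tag+'.pkl','wb'))
    print(s['t'],s['tool_pos'],'yaw',np.degrees(np.arctan2(s['orientation'][1,0],s['orientation'][0,0])))
    for n,L in R.items():
        for r in L[:1]:
            M=cv2.erode((r['mask']&(d>0)).astype(np.uint8),np.ones((2,2)))>0
            P=X[M]; zt=np.percentile(P[:,2],97); T=P[P[:,2]>zt-6]
            print(n,round(r['conf'],2),r['bbox'],'z',np.percentile(P[:,2],[3,50,97]).round(1),len(T),'med',np.median(T,0).round(1),'rect',*rect(T))
E
python3 -c "
from h import *
snap('m1',['shed','roof','signal_box','glue'])
go(510,-170,250,0)"
```

```text
2.275 [ 508.37344612 -342.00127397  249.74887105] yaw -0.14675034291765737
shed 0.83 [303.5, 161.4, 356.9, 223.1] z [ 7.1 21.9 43.7] 585 med [ 574.  -360.7   42.7] rect [ 573.8 -360.4] [60.6 45.1] 64.2
roof 0.6 [213.4, 159.7, 263.1, 216.2] z [ 9.4 17.8 42. ] 560 med [ 452.4 -359.1   41. ] rect [ 452.3 -359.8] [19.3 47.1] 10.5
signal_box 0.76 [318.3, 51.1, 376.8, 119.3] z [23.1 73.1 74.9] 2153 med [ 581.7 -235.4   73.2] rect [ 582.3 -236.3] [42.6 53.3] 20.5
glue 0.92 [204.2, 55.9, 243.4, 88.4] z [15.  68.8 93.2] 102 med [ 447.5 -217.1   92.6] rect [ 447.1 -216.6] [9.4 8.9] 89.5
t 2.52 d [ 0.0024 -0.6842 -0.0013] r [ 0.0005  0.0003 -0.0004] rows 2.7 0.0 w 0.995 F [-0.1  0.   0.4]
```

View pics/m1.png

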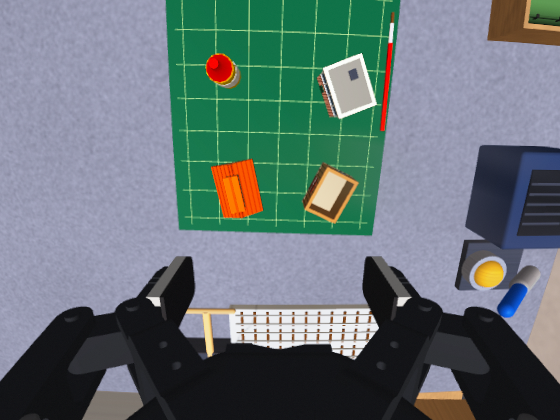

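Request:
{"name": "send_rows", "arguments": {"deltas": [{"x": 0.002, "y": -0.684, "z": 0, "rx": 0, "ry": 0, "rz": 0, "claw": 1}, {"x": 0.002, "y": -0.684, "z": 0, "rx": 0, "ry": 0, "rz": 0, "claw": 1}, {"x": 0.002, "y": -0.684, "z": 0, "rx": 0, "ry": 0, "rz": 0, "claw": 1}, {"x": 0.002, "y": -0.684, "z": 0, "rx": 0, "ry": 0, "rz": 0, "claw": 1}, {"x": 0.002, "y": -0.684, "z": 0, "rx": 0, "ry": 0, "rz": 0, "claw": 1}]}}

```text
t: 3.15
tool_pos: [509.8, -171.2, 249.8]
orientation: [[1.0, -0.002, -0.001], [-0.002, -1.0, -0.003], [-0.001, 0.003, -1.0]]
contact_force: [0.5, -0.6, -0.5]
width: 1.0
```

```bash
python3 -c "
from h import *
snap('m2',['tower','signal_box','glue','paint_pot'])
go(530,60,265,0)"
```

```text
3.15 [ 509.80177053 -171.23665796  249.83461173] yaw -0.13673225327039623
tower 0.93 [311.5, 109.2, 355.2, 150.0] z [ 12.5  95.6 101.7] 611 med [ 567.3 -108.1   98. ] rect [ 568.7 -108.4] [30.5 28.5] 62.7
signal_box 0.59 [315.3, 199.2, 365.3, 262.3] z [16.7 72.8 74.7] 1376 med [ 581.8 -232.5   73.1] rect [ 582.5 -235.3] [41.1 53.8] 19.8
glue 0.63 [209.4, 197.6, 242.7, 238.1] z [ 7.7 66.  92.9] 69 med [ 447.5 -215.2   92.7] rect [ 447.5 -216.2] [8.5 9.1] 29.3
paint_pot 0.93 [207.9, 97.5, 240.4, 129.1] z [10.8 37.6 39.2] 546 med [444.  -89.7  37.7] rect [443.7 -89.8] [29.4 29.3] 85.7
t 3.4 d [ 0.0778 -0.9257 -0.0638] r [ 0.0006  0.0004 -0.0012] rows 3.7 0.0 w 0.997 F [-0.8 -1.1 -0. ]
```

Request:
{"name": "send_rows", "arguments": {"deltas": [{"x": 0.078, "y": -0.926, "z": -0.064, "rx": 0, "ry": 0, "rz": 0, "claw": 1}, {"x": 0.078, "y": -0.926, "z": -0.064, "rx": 0, "ry": 0, "rz": 0, "claw": 1}, {"x": 0.078, "y": -0.926, "z": -0.064, "rx": 0, "ry": 0, "rz": 0, "claw": 1}, {"x": 0.078, "y": -0.926, "z": -0.064, "rx": 0, "ry": 0, "rz": 0, "claw": 1}, {"x": 0.078, "y": -0.926, "z": -0.064, "rx": 0, "ry": 0, "rz": 0, "claw": 1}]}}

```text
t: 4.03
tool_pos: [530.4, 64.5, 265.4]
orientation: [[1.0, 0.003, -0.0], [0.003, -1.0, 0.001], [-0.0, -0.001, -1.0]]
contact_force: [-0.8, -0.7, -0.6]
width: 0.999
```

```bash
python3 -c "
from h import *
snap('n1',['dock','station','railcar'])
go(530,220,265,0)"
```

```text
4.025 [530.37095807  64.48951168 265.42119904] yaw 0.16113931815056312
dock 0.92 [277.4, 146.7, 330.4, 204.6] z [36.6 38.1 39.6] 2805 med [564.9  70.7  38.1] rect [564.8  69.2] [65.  75.6] 3.7
station 0.92 [259.6, 0.0, 334.3, 78.2] z [ 46.8  82.9 103.3] 461 med [554.9 213.5  99.4] rect [556.9 217.4] [14.3 62. ] 3.3
railcar 0.79 [187.6, 0.9, 230.6, 94.1] z [46.6 67.  68.8] 2130 med [454.1 220.3  67.2] rect [454.6 219. ] [30.5 83.8] 4.0
t 4.22 d [-0.0045 -0.6477 -0.0027] r [ 0.0009  0.0006 -0.0021] rows 2.6 0.0 w 1.0 F [ 0.1 -0.5  0.1]
```

View pics/n1.png

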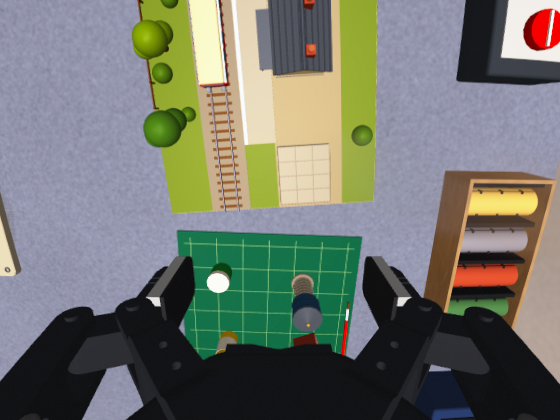

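Request:
{"name": "send_rows", "arguments": {"deltas": [{"x": -0.004, "y": -0.648, "z": 0, "rx": 0.001, "ry": 0.001, "rz": -0.002, "claw": 1}, {"x": -0.004, "y": -0.648, "z": 0, "rx": 0.001, "ry": 0.001, "rz": -0.002, "claw": 1}, {"x": -0.004, "y": -0.648, "z": 0, "rx": 0.001, "ry": 0.001, "rz": -0.002, "claw": 1}, {"x": -0.004, "y": -0.648, "z": 0, "rx": 0.001, "ry": 0.001, "rz": -0.002, "claw": 1}, {"x": -0.004, "y": -0.648, "z": 0, "rx": 0.001, "ry": 0.001, "rz": -0.002, "claw": 1}]}}

```text
t: 4.85
tool_pos: [530.7, 217.5, 264.0]
orientation: [[1.0, -0.003, 0.001], [-0.003, -1.0, -0.002], [0.001, 0.002, -1.0]]
contact_force: [0.6, -0.6, -0.6]
width: 1.001
```

```bash
python3 -c "
from h import *
snap('n2',['dock','station','crossing','railcar'])
go(573.8,-360.4,140,-25.8)"
```

```text
4.85 [530.65028613 217.51876969 263.96193377] yaw -0.17877965394172562
dock 0.72 [276.3, 253.3, 325.7, 304.5] z [36.4 37.9 39.2] 2053 med [564.8  73.5  37.9] rect [564.7  70.4] [64.7 77.8] 4.2
station 0.7 [260.2, 142.4, 329.2, 218.4] z [ 62.9  84.1 107.3] 168 med [558.7 224.8 108.5] rect [559.4 224.7] [ 9.  53.4] 3.9
crossing 0.75 [128.1, 0.0, 369.2, 87.4] z [31.2 32.9 35. ] 15711 med [500.4 377.1  32.9] rect [500.5 376.1] [149.7  75.6] 3.5
railcar 0.87 [192.0, 113.5, 233.4, 218.8] z [45.9 67.  68.6] 2256 med [453.1 237.3  67.3] rect [452.5 233.7] [ 30.7 114.9] 3.9
t 5.1 d [0.1784 2.3151 0.4984] r [ 0.     -0.0005  0.1425] rows 9.5 2.4 w 1.002 F [ 0.4 -1.3  0.1]
```

View pics/n2.png

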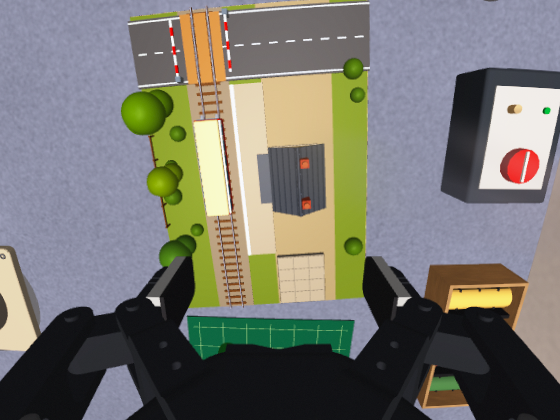

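Run:
```python
import numpy as np,pickle,cv2
for t in ['n1','n2']:
    S=np.load(t+'.npz'); X=S['X']; d=S['d']; s,m,R=pickle.load(open(t+'.pkl','rb'))
    G=(d>0)&(X[...,2]>26)&(X[...,2]<37)&(X[...,0]<700)&(X[...,0]>500)
    ys=[];xs=[]
    for v in range(60,210):
        u=np.where(G[v])[0]
        if len(u)<20: continue
        ys.append(X[v,u[-1],1]); xs.append(X[v,u[-1],0])
    ys=np.array(ys);xs=np.array(xs); k=np.ones(len(xs),bool)
    for i in range(6):
        a,b=np.polyfit(ys[k],xs[k],1); r=xs-a*ys-b; k=abs(r)<2
    print(t,'edge yaw',-np.degrees(np.arctan(a)),k.sum(),len(k),r[k].std())
    # mask edge fits
    for n in R:
        if n not in('dock','crossing'):continue
        M=R[n][0]['mask']&(d>0)
        for side in ['lo','hi']:
            P=[]
            for u in np.where(M.any(0))[0][4:-4]:
                v=np.where(M[:,u])[0]; P.append(X[v[0] if side=='hi' else v[-1],u])
            P=np.array(P);k=np.ones(len(P),bool)
            for i in range(6):
                a,b=np.polyfit(P[k,0],P[k,1],1); r=P[:,1]-a*P[:,0]-b; k=abs(r)<max(1.5,1.5*np.median(abs(r)))
            print(n,side,'yaw',np.degrees(np.arctan(a)),'y at x=565,545:',a*565+b,a*545+b,k.sum(),len(k))
```

```text
n1 edge yaw 3.7361461669834317 138 147 0.643752156402279
dock lo yaw 3.1079232327354016 y at x=565,545: 32.56400822448321 31.47807307982663 44 45
dock hi yaw 3.8255072559441428 y at x=565,545: 107.24085732205214 105.90351553105535 45 45
n2 edge yaw 3.4767276514351955 150 150 0.7765240519145182
dock lo yaw -27.02694008970426 y at x=565,545: 20.00948954308211 30.211846633306948 22 41
dock hi yaw 5.345404001306282 y at x=565,545: 108.56278015747958 106.69144969603468 40 41
crossing lo yaw 4.013560578923293 y at x=565,545: 343.3304681177343 341.92717511919136 193 234
crossing hi yaw 3.9213250464256624 y at x=565,545: 418.22241752827995 416.85147568291757 186 234
```

Request:
{"name": "send_rows", "arguments": {"deltas": [{"x": 0.08, "y": 0.99, "z": 0, "rx": 0, "ry": 0, "rz": 0.07, "claw": 1}, {"x": 0.08, "y": 0.99, "z": 0, "rx": 0, "ry": 0, "rz": 0.07, "claw": 1}, {"x": 0.08, "y": 0.99, "z": 0, "rx": 0, "ry": 0, "rz": 0.07, "claw": 1}, {"x": 0.08, "y": 0.99, "z": 0, "rx": 0, "ry": 0, "rz": 0.07, "claw": 1}]}}

```text
t: 5.6
tool_pos: [549.8, -31.7, 264.8]
orientation: [[0.975, -0.221, 0.002], [-0.221, -0.975, -0.001], [0.002, 0.0, -1.0]]
contact_force: [1.2, 1.1, 1.1]
width: 0.997
```

```bash
python3 -c "
from h import *
go(573.8,-360.4,140,-25.8)"
```

```text
t 5.6 d [0.3836 1.2611 0.5001] r [-0.0001 -0.0007  0.0723] rows 5.6 1.2 w 0.997 F [1.2 1.1 1.1]
```

Request:
{"name": "send_rows", "arguments": {"deltas": [{"x": 0.3, "y": 1, "z": 0.3, "rx": 0, "ry": -0.001, "rz": 0.072, "claw": 1}, {"x": 0.3, "y": 1, "z": 0.3, "rx": 0, "ry": -0.001, "rz": 0.072, "claw": 1}, {"x": 0.3, "y": 1, "z": 0.3, "rx": 0, "ry": -0.001, "rz": 0.072, "claw": 1}, {"x": 0.3, "y": 1, "z": 0.3, "rx": 0, "ry": -0.001, "rz": 0.072, "claw": 1}, {"x": 0.3, "y": 1, "z": 0.3, "rx": 0, "ry": -0.001, "rz": 0.072, "claw": 1}]}}

```text
t: 6.22
tool_pos: [565.5, -297.9, 188.6]
orientation: [[0.898, -0.441, -0.003], [-0.441, -0.898, -0.001], [-0.002, 0.003, -1.0]]
contact_force: [0.1, -0.1, 0.8]
width: 1.003
```

```bash
python3 -c "
from h import *
go(573.8,-360.4,80,-25.8)"
```

```text
t 6.22 d [0.1408 0.2088 0.4346] r [ 0.0009  0.0007 -0.0019] rows 2.0 0.0 w 1.003 F [ 0.1 -0.1  0.8]
```

Request:
{"name": "send_rows", "arguments": {"deltas": [{"x": 0.141, "y": 0.209, "z": 0.1, "rx": 0.001, "ry": 0.001, "rz": -0.002, "claw": 1}, {"x": 0.141, "y": 0.209, "z": 0.3, "rx": 0.001, "ry": 0.001, "rz": -0.002, "claw": 1}, {"x": 0.141, "y": 0.209, "z": 0.43, "rx": 0.001, "ry": 0.001, "rz": -0.002, "claw": 1}, {"x": 0.141, "y": 0.209, "z": 0.43, "rx": 0.001, "ry": 0.001, "rz": -0.002, "claw": 1}, {"x": 0.141, "y": 0.209, "z": 0.43, "rx": 0.001, "ry": 0.001, "rz": -0.002, "claw": 1}]}}

```text
t: 6.85
tool_pos: [575.2, -360.3, 82.8]
orientation: [[0.901, -0.434, 0.004], [-0.434, -0.901, -0.001], [0.003, -0.001, -1.0]]
contact_force: [0.1, -0.5, 0.7]
width: 0.999
```

```bash
python3 -c "
from h import *
snap('s1',['shed'])
go(573.8,-360.4,8,-25.8)"
```

```text
6.85 [ 575.15125559 -360.2812819    82.77308393] yaw -25.735828671251568
shed 0.7 [245.1, 178.2, 313.5, 274.1] z [ 7.3 20.7 43.5] 1815 med [ 576.9 -357.7   42.6] rect [ 574.1 -360.3] [59.9 44. ] 63.9
t 6.95 d [-0.0079  0.0019  0.3021] r [-0.0001 -0.0016  0.0003] rows 1.2 0.0 w 0.996 F [ 0.3  0.2 -0.2]
```

View pics/s1.png

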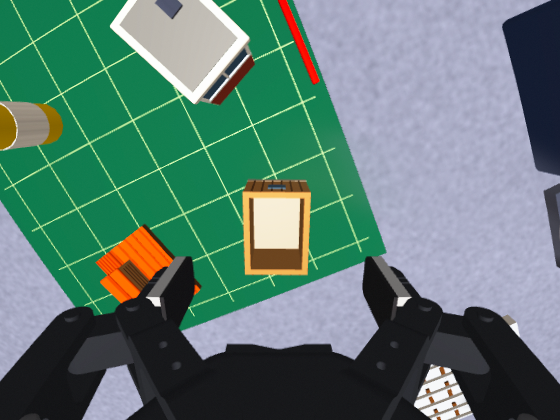

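Request:
{"name": "send_rows", "arguments": {"deltas": [{"x": -0.006, "y": 0.001, "z": 0.15, "rx": 0, "ry": -0.001, "rz": 0, "claw": 1}, {"x": -0.006, "y": 0.001, "z": 0.24, "rx": 0, "ry": -0.001, "rz": 0, "claw": 1}, {"x": -0.006, "y": 0.001, "z": 0.3, "rx": 0, "ry": -0.001, "rz": 0, "claw": 1}, {"x": -0.006, "y": 0.001, "z": 0.3, "rx": 0, "ry": -0.001, "rz": 0, "claw": 1}, {"x": -0.006, "y": 0.001, "z": 0.3, "rx": 0, "ry": -0.001, "rz": 0, "claw": 0.4}], "newtons": 25}}

```text
t: 7.58
tool_pos: [575.0, -360.8, 9.3]
orientation: [[0.901, -0.434, 0.003], [-0.434, -0.901, -0.001], [0.003, -0.0, -1.0]]
contact_force: [-0.2, -0.4, 0.1]
width: 0.818
```

```bash
python3 -c "
from h import *
go(573.8,-360.4,8,-25.8)"
```

```text
t 7.58 d [-0.0049  0.0008  0.0051] r [-0.0001 -0.001   0.0003] rows 0.0 0.0 w 0.818 F [-0.2 -0.4  0.1]
```

Request:
{"name": "send_rows", "arguments": {"deltas": [{"x": -0.003, "y": 0, "z": 0.004, "rx": 0, "ry": 0, "rz": 0, "claw": 0.1}, {"x": -0.003, "y": 0, "z": 0.004, "rx": 0, "ry": 0, "rz": 0, "claw": 0.1}, {"x": -0.003, "y": 0, "z": 0.004, "rx": 0, "ry": 0, "rz": 0, "claw": -0.5}, {"x": -0.003, "y": 0, "z": 0.004, "rx": 0, "ry": 0, "rz": 0, "claw": -0.5}, {"x": -0.003, "y": 0, "z": 0.004, "rx": 0, "ry": 0, "rz": 0, "claw": -0.5}], "newtons": 25}}

```text
t: 8.2
tool_pos: [574.7, -360.7, 9.0]
orientation: [[0.901, -0.435, 0.004], [-0.435, -0.901, -0.002], [0.004, -0.0, -1.0]]
contact_force: [-0.2, -0.3, 5.2]
width: 0.516
```

```bash
python3 -c "
from h import *
go(575,-360.4,150,-25.8)"
```

```text
t 8.2 d [ 0.003  -0.0018 -0.564 ] r [-0.0001 -0.0013  0.0003] rows 2.3 0.0 w 0.516 F [-0.2 -0.3  5.2]
```

Request:
{"name": "send_rows", "arguments": {"deltas": [{"x": 0, "y": 0, "z": -0.05, "rx": 0, "ry": 0, "rz": 0, "claw": -0.5}, {"x": 0, "y": 0, "z": -0.2, "rx": 0, "ry": 0, "rz": 0, "claw": -0.5}, {"x": 0, "y": 0, "z": -0.4, "rx": 0, "ry": 0, "rz": 0, "claw": -0.5}, {"x": 0, "y": 0, "z": -0.56, "rx": 0, "ry": 0, "rz": 0, "claw": -0.5}, {"x": 0, "y": 0, "z": -0.6, "rx": 0, "ry": 0, "rz": 0, "claw": -0.5}], "newtons": 25}}

```text
t: 8.82
tool_pos: [575.7, -361.3, 162.6]
orientation: [[0.901, -0.435, 0.009], [-0.435, -0.901, -0.004], [0.01, 0.0, -1.0]]
contact_force: [0.1, 1.1, -1.7]
width: 0.513
```

```bash
python3 -c "
from h import *
go(564.8,69.9,160,3.75)"
```

```text
t 8.82 d [-0.789  -1.5345  0.0024] r [ 0.0009 -0.0031 -0.1639] rows 6.9 2.8 w 0.513 F [ 0.1  1.1 -1.7]
```

Request:
{"name": "send_rows", "arguments": {"deltas": [{"x": -0.1, "y": -0.19, "z": 0, "rx": 0, "ry": -0.003, "rz": -0.03, "claw": -0.5}, {"x": -0.2, "y": -0.4, "z": 0, "rx": 0, "ry": -0.003, "rz": -0.06, "claw": -0.5}, {"x": -0.31, "y": -0.6, "z": 0, "rx": 0, "ry": -0.003, "rz": -0.09, "claw": -0.5}, {"x": -0.42, "y": -0.81, "z": 0, "rx": 0, "ry": -0.003, "rz": -0.12, "claw": -0.5}, {"x": -0.51, "y": -1, "z": 0, "rx": 0, "ry": -0.003, "rz": -0.164, "claw": -0.5}]}}

```text
t: 9.45
tool_pos: [568.3, -78.4, 160.5]
orientation: [[0.997, 0.071, -0.002], [0.071, -0.997, -0.002], [-0.002, 0.002, -1.0]]
contact_force: [0.1, 0.4, -0.6]
width: 0.51
```

```bash
python3 -c "
from h import *
go(564.8,69.9,120,3.75)"
```

```text
t 9.45 d [ 0.0282 -0.5928  0.1606] r [0.0006 0.0008 0.0017] rows 2.5 0.0 w 0.51 F [ 0.1  0.4 -0.6]
```

Request:
{"name": "send_rows", "arguments": {"deltas": [{"x": 0.01, "y": -0.2, "z": 0.03, "rx": 0.001, "ry": 0.001, "rz": 0.002, "claw": -0.5}, {"x": 0.02, "y": -0.4, "z": 0.08, "rx": 0.001, "ry": 0.001, "rz": 0.002, "claw": -0.5}, {"x": 0.028, "y": -0.55, "z": 0.13, "rx": 0.001, "ry": 0.001, "rz": 0.002, "claw": -0.5}, {"x": 0.028, "y": -0.593, "z": 0.16, "rx": 0.001, "ry": 0.001, "rz": 0.002, "claw": -0.5}, {"x": 0.028, "y": -0.593, "z": 0.16, "rx": 0.001, "ry": 0.001, "rz": 0.002, "claw": -0.5}]}}

```text
t: 10.07
tool_pos: [563.8, 69.7, 119.1]
orientation: [[0.998, 0.065, -0.002], [0.065, -0.998, 0.0], [-0.002, -0.0, -1.0]]
contact_force: [0.1, -0.5, -0.8]
width: 0.509
```

```bash
python3 -c "
from h import *
snap('s2',['shed','dock'])
go(564.8,69.9,50,3.75)"
```

```text
10.075 [563.76546152  69.6782231  119.0596393 ] yaw 3.7549807130603146
shed 0.83 [226.5, 202.8, 335.0, 348.9] z [117.3 135.9 153.5] 4064 med [565.   83.6 152.5] rect [564.7  71. ] [45.4 58.4] 3.4
dock 0.67 [236.3, 168.8, 320.9, 204.5] z [36.9 38.1 39.4] 3028 med [562.9  92.9  38.1] rect [562.9  92.4] [65.4 30.3] 3.8
t 10.22 d [-0.0005 -0.0095  0.2808] r [ 0.0001 -0.0002 -0.0012] rows 1.1 0.0 w 0.512 F [-1.2 -0.5 -0.5]
```

View pics/s2.png

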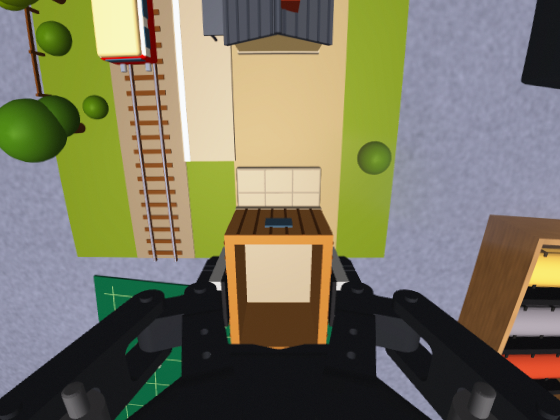

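Request:
{"name": "send_rows", "arguments": {"deltas": [{"x": 0, "y": -0.004, "z": 0.09, "rx": 0, "ry": 0, "rz": -0.001, "claw": -0.5}, {"x": 0, "y": -0.004, "z": 0.2, "rx": 0, "ry": 0, "rz": -0.001, "claw": -0.5}, {"x": 0, "y": -0.004, "z": 0.265, "rx": 0, "ry": 0, "rz": -0.001, "claw": -0.5}, {"x": 0, "y": -0.004, "z": 0.28, "rx": 0, "ry": 0, "rz": -0.001, "claw": -0.5}, {"x": 0, "y": -0.004, "z": 0.285, "rx": 0, "ry": 0, "rz": -0.001, "claw": -0.5}]}}

```text
t: 10.85
tool_pos: [565.5, 68.3, 49.4]
orientation: [[0.998, 0.064, 0.002], [0.064, -0.998, -0.0], [0.002, 0.0, -1.0]]
contact_force: [1.4, 0.7, -0.9]
width: 0.515
```

```bash
python3 -c "
from h import *
go(564.8,69.9,44,3.75)"
```

```text
t 10.85 d [-0.0025 -0.0066  0.0216] r [ 0.0001 -0.0005 -0.0004] rows 0.1 0.0 w 0.515 F [ 1.4  0.7 -0.9]
```

Request:
{"name": "send_rows", "arguments": {"deltas": [{"x": -0.002, "y": -0.006, "z": 0.006, "rx": 0, "ry": 0, "rz": 0, "claw": -0.5}, {"x": -0.002, "y": -0.006, "z": 0.012, "rx": 0, "ry": 0, "rz": 0, "claw": -0.5}, {"x": -0.002, "y": -0.006, "z": 0.018, "rx": 0, "ry": 0, "rz": 0, "claw": -0.5}, {"x": -0.002, "y": -0.006, "z": 0.022, "rx": 0, "ry": 0, "rz": 0, "claw": -0.5}, {"x": -0.002, "y": -0.006, "z": 0.022, "rx": 0, "ry": 0, "rz": 0, "claw": -0.5}]}}

```text
t: 11.48
tool_pos: [565.0, 69.8, 44.0]
orientation: [[0.998, 0.064, 0.002], [0.064, -0.998, -0.0], [0.002, 0.0, -1.0]]
contact_force: [-0.1, -0.4, 0.7]
width: 0.511
```

```bash
python3 -c "
from h import *
go(564.8,69.9,44,3.75)"
```

```text
t 11.47 d [-0.0006 -0.0005 -0.    ] r [ 0.0001 -0.0005 -0.0004] rows 0.0 0.0 w 0.511 F [-0.1 -0.4  0.7]
```

Request:
{"name": "send_rows", "arguments": {"deltas": [{"x": 0, "y": 0, "z": 0.002, "rx": 0, "ry": 0, "rz": 0, "claw": -0.5}, {"x": 0, "y": 0, "z": 0.004, "rx": 0, "ry": 0, "rz": 0, "claw": -0.5}, {"x": 0, "y": 0, "z": 0.004, "rx": 0, "ry": 0, "rz": 0, "claw": -0.5}]}}

```text
t: 11.85
tool_pos: [565.0, 69.7, 43.9]
orientation: [[0.998, 0.064, 0.002], [0.064, -0.998, -0.0], [0.002, 0.001, -1.0]]
contact_force: [-2.1, -0.1, 9.3]
width: 0.508
```

```bash
python3 -c "
from h import *
go(564.8,69.9,44,3.75)"
```

```text
t 11.85 d [-0.0007 -0.0007 -0.0002] r [ 0.0002 -0.0006 -0.0004] rows 0.0 0.0 w 0.508 F [-2.1 -0.1  9.3]
```

Contact at 9 N: the shed is seated. I release it slowly, then rise.

Request:
{"name": "send_rows", "arguments": {"deltas": [{"x": 0, "y": 0, "z": 0, "rx": 0, "ry": 0, "rz": 0, "claw": 0.1}, {"x": 0, "y": 0, "z": 0, "rx": 0, "ry": 0, "rz": 0, "claw": 0.2}, {"x": 0, "y": 0, "z": 0, "rx": 0, "ry": 0, "rz": 0, "claw": 0.6}, {"x": 0, "y": 0, "z": 0, "rx": 0, "ry": 0, "rz": 0, "claw": 0.8}, {"x": 0, "y": 0, "z": -0.05, "rx": 0, "ry": 0, "rz": 0, "claw": 0.8}]}}

```text
t: 12.48
tool_pos: [564.1, 69.6, 56.0]
orientation: [[0.998, 0.064, -0.0], [0.064, -0.998, -0.001], [-0.0, 0.001, -1.0]]
contact_force: [0.4, -0.0, 0.0]
width: 0.902
```

Request:
{"name": "send_rows", "arguments": {"deltas": [{"x": 0, "y": 0, "z": -0.15, "rx": 0, "ry": 0, "rz": 0, "claw": 0.8}, {"x": 0, "y": 0, "z": -0.35, "rx": 0, "ry": 0, "rz": 0, "claw": 0.8}, {"x": 0, "y": 0, "z": -0.5, "rx": 0, "ry": 0, "rz": 0, "claw": 1}, {"x": 0, "y": 0, "z": -0.6, "rx": 0, "ry": 0, "rz": 0, "claw": 1}, {"x": 0, "y": 0, "z": -0.6, "rx": 0, "ry": 0, "rz": 0, "claw": 1}]}}

```text
t: 13.1
tool_pos: [565.6, 70.1, 208.8]
orientation: [[0.998, 0.064, 0.005], [0.064, -0.998, -0.0], [0.005, 0.0, -1.0]]
contact_force: [-0.1, 0.8, -0.7]
width: 1.004
```

```bash
python3 -c "
from h import *
snap('s3',['shed','dock'])
go(452.3,-359.6,160,10.3)"
```

```text
13.1 [565.58929203  70.07714933 208.81551181] yaw 3.681875954122317
shed 0.92 [254.9, 163.0, 302.4, 228.9] z [42.  47.5 78.6] 853 med [567.2  70.5  77.7] rect [565.7  69.1] [43.6 61.5] 3.7
dock 0.6 [245.4, 151.9, 308.3, 221.3] z [36.7 38.1 39.6] 1097 med [548.3  91.9  38.1] rect [564.5  69.9] [66.  75.2] 5.1
t 13.25 d [-0.5534  1.6841  0.1842] r [ 0.0003  0.0006 -0.0367] rows 7.1 0.6 w 1.0 F [0.4 0.2 0.9]
```

View pics/s3.png

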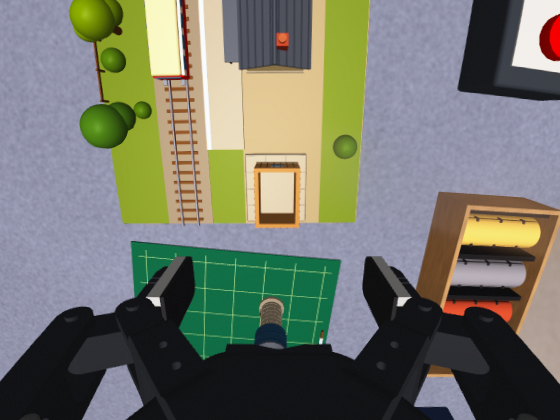

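Request:
{"name": "send_rows", "arguments": {"deltas": [{"x": -0.32, "y": 0.95, "z": 0.05, "rx": 0, "ry": 0.001, "rz": -0.037, "claw": 1}, {"x": -0.32, "y": 0.95, "z": 0.05, "rx": 0, "ry": 0.001, "rz": -0.037, "claw": 1}, {"x": -0.32, "y": 0.95, "z": 0.05, "rx": 0, "ry": 0.001, "rz": -0.037, "claw": 1}, {"x": -0.32, "y": 0.95, "z": 0.05, "rx": 0, "ry": 0.001, "rz": -0.037, "claw": 1}]}}

```text
t: 13.75
tool_pos: [497.8, -172.9, 192.0]
orientation: [[0.984, 0.18, -0.001], [0.18, -0.984, 0.0], [-0.001, -0.0, -1.0]]
contact_force: [0.7, -0.3, 0.3]
width: 1.004
```

```bash
python3 -c "
from h import *
go(452.3,-359.6,120,10.3)"
```

```text
t 13.75 d [-0.3131  0.702   0.2883] r [-0.      0.0002  0.0004] rows 3.3 0.0 w 1.004 F [ 0.7 -0.3  0.3]
```

Request:
{"name": "send_rows", "arguments": {"deltas": [{"x": -0.09, "y": 0.23, "z": 0, "rx": 0, "ry": 0, "rz": 0, "claw": 1}, {"x": -0.2, "y": 0.46, "z": 0.05, "rx": 0, "ry": 0, "rz": 0, "claw": 1}, {"x": -0.313, "y": 0.7, "z": 0.2, "rx": 0, "ry": 0, "rz": 0, "claw": 1}, {"x": -0.313, "y": 0.702, "z": 0.4, "rx": 0, "ry": 0, "rz": 0, "claw": 0.2}, {"x": -0.313, "y": 0.702, "z": 0.4, "rx": 0, "ry": 0, "rz": 0, "claw": 0.2}]}}

```text
t: 14.38
tool_pos: [447.3, -358.4, 86.6]
orientation: [[0.984, 0.177, -0.011], [0.177, -0.984, 0.007], [-0.01, -0.009, -1.0]]
contact_force: [0.0, 0.9, -0.3]
width: 0.61
```

```bash
python3 -c "
from h import *
snap('r1',['roof'])
go(452.3,-359.6,21.5,10.3)"
```

```text
14.375 [ 447.27066449 -358.44792576   86.56106279] yaw 10.2104527422619
roof 0.64 [249.2, 171.5, 321.8, 268.5] z [ 9.2 17.5 41.7] 1679 med [ 452.  -357.6   40.8] rect [ 452.3 -359.1] [18.8 46.5] 10.1
t 14.47 d [-0.0026  0.0064  0.2816] r [-0.0007  0.0003  0.0008] rows 1.1 0.0 w 0.599 F [ 0.3  0.6 -0.2]
```

View pics/r1.png

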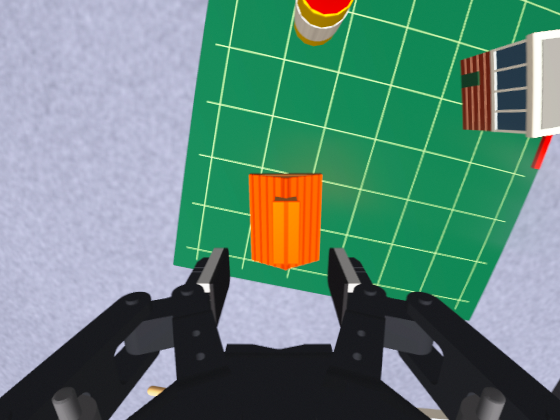

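Request:
{"name": "send_rows", "arguments": {"deltas": [{"x": -0.003, "y": 0.005, "z": 0.12, "rx": 0, "ry": 0, "rz": 0, "claw": 0.1}, {"x": -0.003, "y": 0.005, "z": 0.22, "rx": 0, "ry": 0, "rz": 0, "claw": 0}, {"x": -0.003, "y": 0.005, "z": 0.27, "rx": 0, "ry": 0, "rz": 0, "claw": 0}, {"x": -0.003, "y": 0.005, "z": 0.282, "rx": 0, "ry": 0, "rz": 0, "claw": 0}, {"x": -0.003, "y": 0.005, "z": 0.282, "rx": 0, "ry": 0, "rz": 0, "claw": 0}]}}

```text
t: 15.1
tool_pos: [453.1, -359.4, 22.6]
orientation: [[0.983, 0.182, 0.0], [0.182, -0.983, 0.001], [0.001, -0.001, -1.0]]
contact_force: [0.2, 0.4, 0.3]
width: 0.499
```

```bash
python3 -c "
from h import *
go(452.3,-359.3,21.5,10.2)"
```

```text
t 15.1 d [-0.0032 -0.0008  0.0044] r [-0.0003 -0.0002  0.0016] rows 0.0 0.0 w 0.499 F [0.2 0.4 0.3]
```

Request:
{"name": "send_rows", "arguments": {"deltas": [{"x": -0.003, "y": 0, "z": 0.003, "rx": 0, "ry": 0, "rz": 0.002, "claw": -0.45}, {"x": -0.003, "y": 0, "z": 0.003, "rx": 0, "ry": 0, "rz": 0.002, "claw": -0.5}, {"x": -0.003, "y": 0, "z": 0.003, "rx": 0, "ry": 0, "rz": 0.002, "claw": -0.8}, {"x": -0.003, "y": 0, "z": 0.003, "rx": 0, "ry": 0, "rz": 0.002, "claw": -0.8}, {"x": -0.003, "y": 0, "z": 0.003, "rx": 0, "ry": 0, "rz": 0.002, "claw": -0.8}], "newtons": 25}}

```text
t: 15.72
tool_pos: [452.6, -359.8, 22.4]
orientation: [[0.984, 0.176, 0.001], [0.176, -0.984, 0.0], [0.001, -0.0, -1.0]]
contact_force: [-0.8, 0.2, 5.1]
width: 0.214
```

```bash
python3 -c "
from h import *
go(452.3,-359.3,21.5,10.2)"
```

```text
t 15.72 d [-0.0009 -0.002   0.0037] r [-0.0001 -0.0003 -0.0005] rows 0.0 0.0 w 0.214 F [-0.8  0.2  5.1]
```

Request:
{"name": "send_rows", "arguments": {"deltas": [{"x": 0, "y": 0, "z": -0.03, "rx": 0, "ry": 0, "rz": 0, "claw": -0.8}, {"x": 0, "y": 0, "z": -0.12, "rx": 0, "ry": 0, "rz": 0, "claw": -0.8}, {"x": 0, "y": 0, "z": -0.28, "rx": 0, "ry": 0, "rz": 0, "claw": -0.8}, {"x": 0, "y": 0, "z": -0.46, "rx": 0, "ry": 0, "rz": 0, "claw": -0.8}, {"x": 0, "y": 0, "z": -0.6, "rx": 0, "ry": 0, "rz": 0, "claw": -0.8}]}}

```text
t: 16.35
tool_pos: [452.6, -359.9, 174.4]
orientation: [[0.984, 0.176, 0.002], [0.176, -0.984, -0.0], [0.002, 0.0, -1.0]]
contact_force: [-0.5, 0.6, -0.7]
width: 0.214
```

```bash
python3 -c "
from h import *
snap('r2',['roof'])
go(565.3,69.5,165,3.75)"
```

```text
16.35 [ 452.64372418 -359.93185453  174.39449065] yaw 10.123089136900369
roof 0.86 [224.7, 186.7, 329.6, 318.7] z [160.4 173.  193.7] 3197 med [ 452.9 -357.1  192.8] rect [ 452.9 -359.5] [18.9 47.7] 10.6
t 16.45 d [ 0.7375 -1.6186  0.0425] r [ 0.0015 -0.0021  0.0353] rows 7.1 0.6 w 0.21 F [ 0.   0.  -0.5]
```

View pics/r2.png

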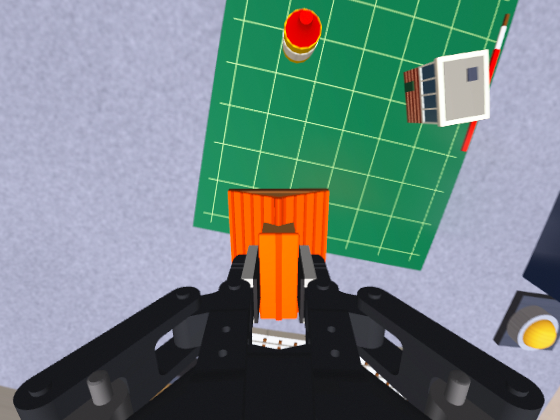

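Request:
{"name": "send_rows", "arguments": {"deltas": [{"x": 0.08, "y": -0.18, "z": 0, "rx": 0, "ry": 0, "rz": 0.01, "claw": -0.8}, {"x": 0.18, "y": -0.4, "z": 0, "rx": 0.001, "ry": -0.002, "rz": 0.02, "claw": -0.8}, {"x": 0.28, "y": -0.61, "z": 0, "rx": 0.001, "ry": -0.002, "rz": 0.03, "claw": -0.8}, {"x": 0.38, "y": -0.83, "z": 0, "rx": 0.001, "ry": -0.002, "rz": 0.035, "claw": -0.8}, {"x": 0.456, "y": -1, "z": 0, "rx": 0.001, "ry": -0.002, "rz": 0.035, "claw": -0.8}]}}

```text
t: 17.08
tool_pos: [522.9, -92.1, 175.3]
orientation: [[0.998, 0.068, -0.001], [0.068, -0.998, -0.001], [-0.001, 0.001, -1.0]]
contact_force: [0.2, -0.1, -0.6]
width: 0.215
```

```bash
python3 -c "
from h import *
go(565.3,69.3,165,3.75)"
```

```text
t 17.07 d [ 0.2133 -0.6324  0.0407] r [0.0002 0.0002 0.001 ] rows 2.7 0.0 w 0.215 F [ 0.2 -0.1 -0.6]
```

Request:
{"name": "send_rows", "arguments": {"deltas": [{"x": 0.07, "y": -0.2, "z": 0, "rx": 0, "ry": 0, "rz": 0, "claw": -0.8}, {"x": 0.14, "y": -0.42, "z": 0, "rx": 0, "ry": 0, "rz": 0.001, "claw": -0.8}, {"x": 0.2, "y": -0.59, "z": 0.02, "rx": 0, "ry": 0, "rz": 0.001, "claw": -0.8}, {"x": 0.213, "y": -0.632, "z": 0.04, "rx": 0, "ry": 0, "rz": 0.001, "claw": -0.8}, {"x": 0.213, "y": -0.632, "z": 0.04, "rx": 0, "ry": 0, "rz": 0.001, "claw": -0.8}]}}

```text
t: 17.7
tool_pos: [564.3, 69.3, 164.1]
orientation: [[0.998, 0.067, -0.003], [0.067, -0.998, -0.001], [-0.003, 0.001, -1.0]]
contact_force: [-0.2, 0.1, 0.2]
width: 0.215
```

```bash
python3 -c "
from h import *
snap('r3',['roof','shed'])
go(565.3,69.3,102,3.75)"
```

```text
17.7 [564.28897761  69.34528677 164.06445236] yaw 3.8224221793689654
roof 0.78 [228.0, 189.2, 326.7, 318.2] z [150.2 162.8 183.3] 3218 med [564.7  72.4 182.4] rect [564.7  69.7] [18.9 47.4] 4.2
shed 0.55 [251.2, 166.1, 308.0, 189.5] z [42.4 65.9 78.7] 387 med [563.7  97.1  77.7] rect [563.9  95.1] [43.4 10. ] 4.8
t 17.85 d [ 0.0026 -0.0103  0.2518] r [ 0.0007  0.0005 -0.0009] rows 1.0 0.0 w 0.209 F [ 0.2 -0.  -1.3]
```

View pics/r3.png

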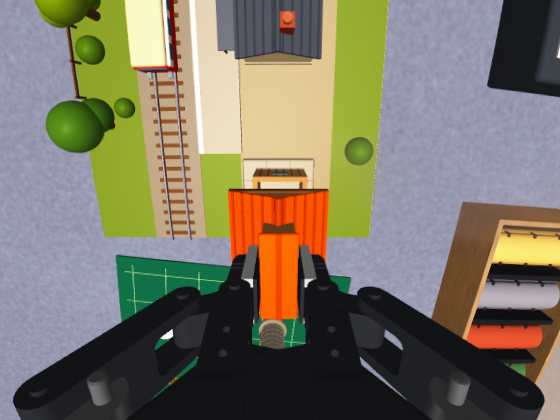

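Request:
{"name": "send_rows", "arguments": {"deltas": [{"x": 0.003, "y": -0.006, "z": 0.07, "rx": 0, "ry": 0, "rz": -0.001, "claw": -0.8}, {"x": 0.003, "y": -0.006, "z": 0.16, "rx": 0, "ry": 0, "rz": -0.001, "claw": -0.8}, {"x": 0.003, "y": -0.006, "z": 0.22, "rx": 0, "ry": 0, "rz": -0.001, "claw": -0.8}, {"x": 0.003, "y": -0.006, "z": 0.25, "rx": 0, "ry": 0, "rz": -0.001, "claw": -0.8}, {"x": 0.003, "y": -0.006, "z": 0.25, "rx": 0, "ry": 0, "rz": -0.001, "claw": -0.8}]}}

```text
t: 18.48
tool_pos: [565.2, 68.1, 101.9]
orientation: [[0.998, 0.065, -0.002], [0.065, -0.998, -0.002], [-0.002, 0.002, -1.0]]
contact_force: [-0.3, -0.0, -0.7]
width: 0.216
```

```bash
python3 -c "
from h import *
go(565.3,69.5,97.2,3.75)"
```

```text
t 18.48 d [ 0.0009 -0.0057  0.0188] r [0.0007 0.0008 0.    ] rows 0.1 0.0 w 0.216 F [-0.3 -0.  -0.7]
```

Request:
{"name": "send_rows", "arguments": {"deltas": [{"x": 0, "y": -0.006, "z": 0.004, "rx": 0.001, "ry": 0.001, "rz": 0, "claw": -0.8}, {"x": 0, "y": -0.006, "z": 0.009, "rx": 0.001, "ry": 0.001, "rz": 0, "claw": -0.8}, {"x": 0, "y": -0.006, "z": 0.014, "rx": 0.001, "ry": 0.001, "rz": 0, "claw": -0.8}, {"x": 0, "y": -0.006, "z": 0.018, "rx": 0.001, "ry": 0.001, "rz": 0, "claw": -0.8}, {"x": 0, "y": -0.006, "z": 0.018, "rx": 0.001, "ry": 0.001, "rz": 0, "claw": -0.8}]}}

```text
t: 19.1
tool_pos: [565.1, 69.6, 97.5]
orientation: [[0.998, 0.066, 0.001], [0.066, -0.998, 0.001], [0.001, -0.001, -1.0]]
contact_force: [-0.5, -0.0, 0.2]
width: 0.212
```

```bash
python3 -c "
from h import *
go(565.3,69.5,97.2,3.75)"
```

```text
t 19.1 d [0.0006 0.0004 0.001 ] r [-0.0003 -0.0003  0.    ] rows 0.0 0.0 w 0.212 F [-0.5 -0.   0.2]
```

Request:
{"name": "send_rows", "arguments": {"deltas": [{"x": 0, "y": 0, "z": 0.002, "rx": 0, "ry": 0, "rz": 0, "claw": -0.8}, {"x": 0, "y": 0, "z": 0.004, "rx": 0, "ry": 0, "rz": 0, "claw": -0.8}, {"x": 0, "y": 0, "z": 0.004, "rx": 0, "ry": 0, "rz": 0, "claw": -0.8}]}}

```text
t: 19.48
tool_pos: [565.3, 69.6, 97.4]
orientation: [[0.998, 0.066, 0.001], [0.066, -0.998, 0.001], [0.001, -0.001, -1.0]]
contact_force: [-2.6, -0.1, 7.3]
width: 0.211
```

```bash
python3 -c "
from h import *
go(565.3,69.5,97.2,3.75)"
```

```text
t 19.48 d [0.0001 0.0006 0.0008] r [-0.0002 -0.0004  0.0001] rows 0.0 0.0 w 0.211 F [-2.6 -0.1  7.3]
```

Request:
{"name": "send_rows", "arguments": {"deltas": [{"x": 0, "y": 0, "z": -0.001, "rx": 0, "ry": 0, "rz": 0, "claw": -0.5}, {"x": 0, "y": 0, "z": -0.001, "rx": 0, "ry": 0, "rz": 0, "claw": -0.4}, {"x": 0, "y": 0, "z": -0.001, "rx": 0, "ry": 0, "rz": 0, "claw": -0.1}, {"x": 0, "y": 0, "z": -0.03, "rx": 0, "ry": 0, "rz": 0, "claw": 0.1}, {"x": 0, "y": 0, "z": -0.1, "rx": 0, "ry": 0, "rz": 0, "claw": 0.1}]}}

```text
t: 20.1
tool_pos: [564.7, 69.5, 122.6]
orientation: [[0.998, 0.066, -0.0], [0.066, -0.998, 0.001], [-0.0, -0.001, -1.0]]
contact_force: [0.2, -0.9, 0.3]
width: 0.548
```

Request:
{"name": "send_rows", "arguments": {"deltas": [{"x": 0, "y": 0, "z": -0.15, "rx": 0, "ry": 0, "rz": 0, "claw": 0.5}, {"x": 0, "y": 0, "z": -0.3, "rx": 0, "ry": 0, "rz": 0, "claw": 0.8}, {"x": 0, "y": 0, "z": -0.4, "rx": 0, "ry": 0, "rz": 0, "claw": 0.8}, {"x": 0, "y": 0, "z": -0.45, "rx": 0, "ry": 0, "rz": 0, "claw": 0.8}]}}

```text
t: 20.6
tool_pos: [565.5, 69.7, 237.8]
orientation: [[0.998, 0.066, 0.003], [0.066, -0.998, 0.001], [0.003, -0.001, -1.0]]
contact_force: [0.6, -0.3, 0.2]
width: 0.902
```

```bash
python3 -c "
from h import *
snap('r4',['roof','shed','dock'])
go(568.5,-108.3,170,0)"
```

```text
20.6 [565.51697332  69.6700235  237.7863357 ] yaw 3.7618538613330768
roof 0.69 [250.0, 156.8, 306.7, 228.6] z [ 84.6  92.5 116.8] 947 med [565.4  70.7 115.9] rect [565.6  69.8] [18.4 47. ] 3.5
dock 0.89 [245.8, 151.4, 304.3, 214.8] z [36.6 38.2 39.6] 354 med [559.2 103.1  38.2] rect [547.   84.5] [95.2 48.3] 50.4
t 20.8 d [-0.0293  0.7101  0.2586] r [-0.0001  0.0004  0.0209] rows 3.0 0.4 w 0.904 F [ 0.2  0.2 -0.8]
```

View pics/r4.png

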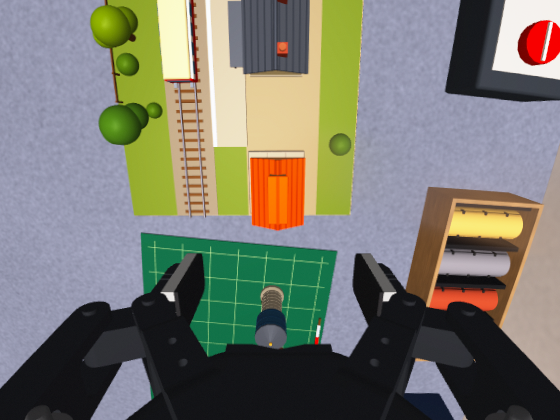

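Request:
{"name": "send_rows", "arguments": {"deltas": [{"x": -0.01, "y": 0.24, "z": 0.05, "rx": 0, "ry": 0, "rz": 0.021, "claw": 1}, {"x": -0.02, "y": 0.48, "z": 0.1, "rx": 0, "ry": 0, "rz": 0.021, "claw": 1}, {"x": -0.029, "y": 0.7, "z": 0.2, "rx": 0, "ry": 0, "rz": 0.021, "claw": 1}, {"x": -0.029, "y": 0.71, "z": 0.26, "rx": 0, "ry": 0, "rz": 0.021, "claw": 1}, {"x": -0.029, "y": 0.71, "z": 0.26, "rx": 0, "ry": 0, "rz": 0.021, "claw": 1}]}}

```text
t: 21.42
tool_pos: [567.0, -107.7, 167.4]
orientation: [[1.0, -0.001, -0.006], [-0.001, -1.0, 0.002], [-0.006, -0.002, -1.0]]
contact_force: [0.1, 1.1, 0.9]
width: 0.999
```

Run:
```python
from h import *
snap('t1',['tower'])
import pickle
s,m,R=pickle.load(open('t1.pkl','rb')); S=np.load('t1.npz')
M=R['tower'][0]['mask']&(S['d']>0); P=S['X'][M]
T=P[P[:,2]>88]
print(cv2.minEnclosingCircle(T[:,:2].astype(np.float32)), T.mean(0))
k=P[P[:,2]>P[:,2].max()-2.5]; print(len(k),k.mean(0))
go(568.5,-108.3,50,0)
```

```text
21.425 [ 566.97566987 -107.70444745  167.44382566] yaw -0.03533002129741469
tower 0.94 [256.9, 174.6, 306.6, 242.1] z [  9.1  94.9 101.4] 1021 med [ 568.2 -107.6   97.9] rect [ 569.5 -108.5] [30.7 31.9] 61.7
((568.6948852539062, -109.05564880371094), 19.599740982055664) [ 568.6272716  -106.94695831   96.29163851]
22 [ 568.7210388  -108.6873004   103.95250386]
t 21.52 d [-2.000e-04  9.600e-03  4.779e-01] r [-0.0006  0.0005  0.0007] rows 1.9 0.0 w 0.994 F [0.7 1.  1.5]
```

View pics/t1.png

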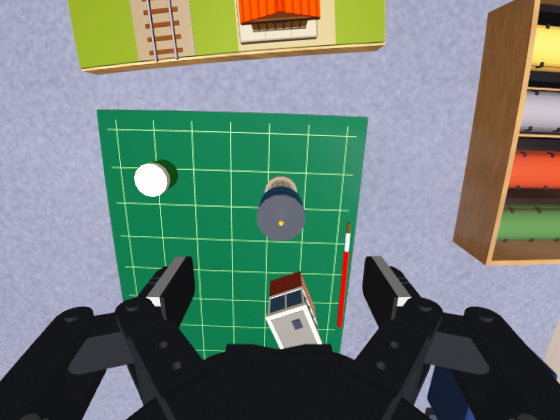

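Request:
{"name": "send_rows", "arguments": {"deltas": [{"x": 0.001, "y": 0.009, "z": 0.15, "rx": 0, "ry": 0, "rz": 0, "claw": 1}, {"x": 0.001, "y": 0.009, "z": 0.32, "rx": 0, "ry": 0, "rz": 0, "claw": 1}, {"x": 0.001, "y": 0.009, "z": 0.43, "rx": 0, "ry": 0, "rz": 0, "claw": 1}, {"x": 0.001, "y": 0.009, "z": 0.478, "rx": 0, "ry": 0, "rz": 0, "claw": 1}, {"x": 0.001, "y": 0.009, "z": 0.478, "rx": 0, "ry": 0, "rz": 0, "claw": 0.6}]}}

```text
t: 22.15
tool_pos: [569.1, -107.0, 50.1]
orientation: [[1.0, 0.004, -0.002], [0.004, -1.0, 0.002], [-0.002, -0.002, -1.0]]
contact_force: [0.4, -0.3, 0.1]
width: 0.82
```

```bash
python3 -c "
from h import *
go(568.7,-108.8,50,0)"
```

```text
t 22.15 d [-0.0018  0.0072  0.0006] r [-0.0007  0.0005  0.0013] rows 0.0 0.0 w 0.82 F [ 0.4 -0.3  0.1]
```

Request:
{"name": "send_rows", "arguments": {"deltas": [{"x": -0.002, "y": 0.007, "z": 0, "rx": 0, "ry": 0, "rz": 0.001, "claw": 0.1}, {"x": -0.002, "y": 0.007, "z": 0, "rx": 0, "ry": 0, "rz": 0.001, "claw": -0.02}, {"x": -0.002, "y": 0.007, "z": 0, "rx": 0, "ry": 0, "rz": 0.001, "claw": -0.06}, {"x": -0.002, "y": 0.007, "z": 0, "rx": 0, "ry": 0, "rz": 0.001, "claw": -0.5}, {"x": -0.002, "y": 0.007, "z": 0, "rx": 0, "ry": 0, "rz": 0.001, "claw": -0.5}], "newtons": 25}}

```text
t: 22.78
tool_pos: [568.9, -108.9, 50.9]
orientation: [[1.0, 0.001, -0.001], [0.001, -1.0, 0.002], [-0.001, -0.002, -1.0]]
contact_force: [-0.8, -0.6, 5.9]
width: 0.438
```

```bash
python3 -c "
from h import *
go(568.7,-108.8,50,0)"
```

```text
t 22.77 d [-0.0008 -0.0005  0.0034] r [-0.0006  0.0003  0.0002] rows 0.0 0.0 w 0.438 F [-0.8 -0.6  5.9]
```

Request:
{"name": "send_rows", "arguments": {"deltas": [{"x": 0, "y": 0, "z": -0.04, "rx": 0, "ry": 0, "rz": 0, "claw": -0.5}, {"x": 0, "y": 0, "z": -0.15, "rx": 0, "ry": 0, "rz": 0, "claw": -0.5}, {"x": 0, "y": 0, "z": -0.33, "rx": 0, "ry": 0, "rz": 0, "claw": -0.5}, {"x": 0, "y": 0, "z": -0.52, "rx": 0, "ry": 0, "rz": 0, "claw": -0.5}, {"x": 0, "y": 0, "z": -0.66, "rx": 0, "ry": 0, "rz": 0, "claw": -0.5}]}}

```text
t: 23.4
tool_pos: [569.5, -109.2, 218.5]
orientation: [[1.0, 0.001, 0.001], [0.001, -1.0, 0.002], [0.001, -0.002, -1.0]]
contact_force: [0.1, 0.5, -0.1]
width: 0.434
```

```bash
python3 -c "
from h import *
go(559.7,147.2,210,3.75)"
```

```text
t 23.4 d [-0.0383 -1.0257  0.0355] r [-0.0005 -0.0004 -0.0206] rows 4.1 0.3 w 0.434 F [ 0.1  0.5 -0.1]
```

Request:
{"name": "send_rows", "arguments": {"deltas": [{"x": -0.01, "y": -0.18, "z": 0, "rx": 0, "ry": 0, "rz": -0.02, "claw": -0.5}, {"x": -0.02, "y": -0.4, "z": 0, "rx": 0, "ry": 0, "rz": -0.02, "claw": -0.5}, {"x": -0.03, "y": -0.62, "z": 0, "rx": 0, "ry": 0, "rz": -0.02, "claw": -0.5}, {"x": -0.035, "y": -0.84, "z": 0, "rx": 0, "ry": 0, "rz": -0.021, "claw": -0.5}, {"x": -0.038, "y": -1, "z": 0, "rx": 0, "ry": 0, "rz": -0.021, "claw": -0.5}]}}

```text
t: 24.02
tool_pos: [559.1, 143.9, 219.4]
orientation: [[0.998, 0.069, 0.002], [0.069, -0.998, 0.003], [0.002, -0.003, -1.0]]
contact_force: [0.5, -0.8, -1.0]
width: 0.44
```

```bash
python3 -c "
from h import *
go(559.7,147.2,170,3.75)"
```

```text
t 24.02 d [ 0.0028 -0.0127  0.1976] r [-0.0008 -0.0006  0.0012] rows 0.8 0.0 w 0.44 F [ 0.5 -0.8 -1. ]
```

Request:
{"name": "send_rows", "arguments": {"deltas": [{"x": 0.002, "y": -0.013, "z": 0.07, "rx": -0.001, "ry": -0.001, "rz": 0.001, "claw": -0.5}, {"x": 0.002, "y": -0.013, "z": 0.15, "rx": -0.001, "ry": -0.001, "rz": 0.001, "claw": -0.5}, {"x": 0.002, "y": -0.013, "z": 0.198, "rx": -0.001, "ry": -0.001, "rz": 0.001, "claw": -0.5}, {"x": 0.002, "y": -0.013, "z": 0.198, "rx": -0.001, "ry": -0.001, "rz": 0.001, "claw": -0.5}]}}

```text
t: 24.52
tool_pos: [558.9, 146.1, 168.9]
orientation: [[0.998, 0.065, -0.003], [0.065, -0.998, -0.002], [-0.004, 0.001, -1.0]]
contact_force: [0.4, 0.3, -0.6]
width: 0.442
```

Run:
```python
from h import *
snap('t2',['tower','station'])
import pickle
s,m,R=pickle.load(open('t2.pkl','rb')); S=np.load('t2.npz')
M=R['tower'][0]['mask']&(S['d']>0); P=S['X'][M]
print(P[:,2].max(), P[P[:,2]>P[:,2].max()-2.5].mean(0), s['tool_pos'])
go(559.7,147.2,82,3.75)
```

```text
24.525 [558.89847678 146.06463962 168.92769079] yaw 3.7214579790287554
tower 0.68 [231.3, 205.5, 327.5, 349.0] z [127.5 212.1 219.3] 3604 med [558.9 149.7 215.9] rect [558.8 147. ] [31.3 31.8] 62.9
station 0.84 [222.5, 50.2, 323.6, 168.4] z [ 63.3  85.4 107.7] 417 med [559.  242.9 108.3] rect [559.4 225.4] [ 9.  53.2] 3.8
224.0191930549139 [559.61106004 147.26877571 222.3585677 ] [558.89847678 146.06463962 168.92769079]
t 24.68 d [-0.0012 -0.0011  0.354 ] r [ 0.0001  0.0001 -0.    ] rows 1.4 0.0 w 0.435 F [-0.2  0.2 -1.2]
```

View pics/t2.png

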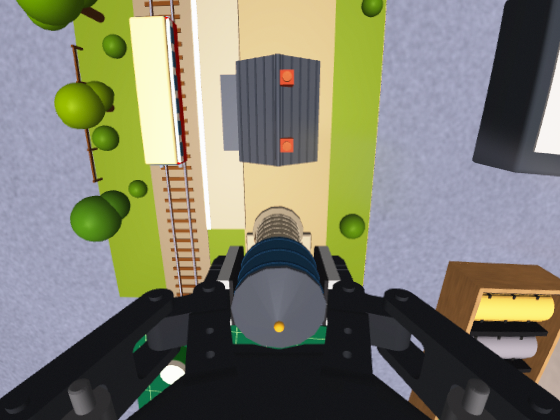

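Request:
{"name": "send_rows", "arguments": {"deltas": [{"x": -0.001, "y": -0.001, "z": 0.1, "rx": 0, "ry": 0, "rz": 0, "claw": -0.5}, {"x": -0.001, "y": -0.001, "z": 0.22, "rx": 0, "ry": 0, "rz": 0, "claw": -0.5}, {"x": -0.001, "y": -0.001, "z": 0.31, "rx": 0, "ry": 0, "rz": 0, "claw": -0.5}, {"x": -0.001, "y": -0.001, "z": 0.345, "rx": 0, "ry": 0, "rz": 0, "claw": -0.5}, {"x": -0.001, "y": -0.001, "z": 0.35, "rx": 0, "ry": 0, "rz": 0, "claw": -0.5}]}}

```text
t: 25.3
tool_pos: [560.1, 147.2, 83.3]
orientation: [[0.998, 0.065, 0.0], [0.065, -0.998, -0.0], [0.0, 0.0, -1.0]]
contact_force: [0.9, 1.0, -1.2]
width: 0.443
```

```bash
python3 -c "
from h import *
go(559.7,147.2,77.9,3.75)"
```

```text
t 25.3 d [-0.0016  0.      0.0215] r [ 0.     -0.0001 -0.0001] rows 0.1 0.0 w 0.443 F [ 0.9  1.  -1.2]
```

Request:
{"name": "send_rows", "arguments": {"deltas": [{"x": -0.002, "y": 0, "z": 0.006, "rx": 0, "ry": 0, "rz": 0, "claw": -0.5}, {"x": -0.002, "y": 0, "z": 0.012, "rx": 0, "ry": 0, "rz": 0, "claw": -0.5}, {"x": -0.002, "y": 0, "z": 0.018, "rx": 0, "ry": 0, "rz": 0, "claw": -0.5}, {"x": -0.002, "y": 0, "z": 0.022, "rx": 0, "ry": 0, "rz": 0, "claw": -0.5}, {"x": -0.002, "y": 0, "z": 0.022, "rx": 0, "ry": 0, "rz": 0, "claw": -0.5}]}}

```text
t: 25.92
tool_pos: [559.7, 147.2, 77.9]
orientation: [[0.998, 0.065, 0.0], [0.065, -0.998, -0.0], [0.0, 0.0, -1.0]]
contact_force: [0.2, 0.6, 0.4]
width: 0.438
```

```bash
python3 -c "
from h import *
go(559.7,147.2,77.9,3.75)"
```

```text
t 25.93 d [0.0001 0.0001 0.0001] r [ 0.     -0.0001 -0.0001] rows 0.0 0.0 w 0.438 F [0.2 0.6 0.4]
```

Request:
{"name": "send_rows", "arguments": {"deltas": [{"x": 0, "y": 0, "z": 0.002, "rx": 0, "ry": 0, "rz": 0, "claw": -0.5}, {"x": 0, "y": 0, "z": 0.004, "rx": 0, "ry": 0, "rz": 0, "claw": -0.5}, {"x": 0, "y": 0, "z": 0.004, "rx": 0, "ry": 0, "rz": 0, "claw": -0.5}]}}

```text
t: 26.3
tool_pos: [559.7, 147.2, 77.8]
orientation: [[0.998, 0.065, 0.001], [0.065, -0.998, -0.0], [0.001, 0.0, -1.0]]
contact_force: [-2.5, 0.4, 7.6]
width: 0.441
```

Request:
{"name": "send_rows", "arguments": {"deltas": [{"x": 0, "y": 0, "z": -0.001, "rx": 0, "ry": 0, "rz": 0, "claw": -0.05}, {"x": 0, "y": 0, "z": -0.001, "rx": 0, "ry": 0, "rz": 0, "claw": 0.05}, {"x": 0, "y": 0, "z": -0.001, "rx": 0, "ry": 0, "rz": 0, "claw": 0.4}, {"x": 0, "y": 0, "z": -0.001, "rx": 0, "ry": 0, "rz": 0, "claw": 0.6}, {"x": 0, "y": 0, "z": -0.06, "rx": 0, "ry": 0, "rz": 0, "claw": 0.6}]}}

```text
t: 26.92
tool_pos: [558.8, 146.9, 92.4]
orientation: [[0.998, 0.065, -0.002], [0.065, -0.998, -0.001], [-0.002, 0.001, -1.0]]
contact_force: [0.4, -0.4, -0.5]
width: 0.8
```

Request:
{"name": "send_rows", "arguments": {"deltas": [{"x": 0, "y": 0, "z": -0.15, "rx": 0, "ry": 0, "rz": 0, "claw": 0.7}, {"x": 0, "y": 0, "z": -0.35, "rx": 0, "ry": 0, "rz": 0, "claw": 0.8}, {"x": 0, "y": 0, "z": -0.5, "rx": 0, "ry": 0, "rz": 0, "claw": 1}, {"x": 0, "y": 0, "z": -0.6, "rx": 0, "ry": 0, "rz": 0, "claw": 1}, {"x": 0, "y": 0, "z": -0.6, "rx": 0, "ry": 0, "rz": 0, "claw": 1}]}}

```text
t: 27.55
tool_pos: [560.4, 147.7, 245.4]
orientation: [[0.998, 0.065, 0.004], [0.065, -0.998, 0.0], [0.004, -0.0, -1.0]]
contact_force: [0.1, -0.0, -0.2]
width: 0.999
```

Run:
```python
from h import *
snap('t3',['tower','station','roof'])
import pickle
s,m,R=pickle.load(open('t3.pkl','rb')); S=np.load('t3.npz')
M=R['tower'][0]['mask']&(S['d']>0); P=S['X'][M]
print(P[:,2].max(), P[P[:,2]>P[:,2].max()-2.5].mean(0), s['tool_pos'])
go(582.4,-235.6,170,20.5)
```

```text
27.55 [560.37557558 147.68948952 245.38551275] yaw 3.7398199115373907
tower 0.84 [258.5, 166.1, 299.0, 219.5] z [ 37.4 122.3 128.8] 658 med [559.6 148.1 125.1] rect [559.1 148.1] [29.2 29.8] 46.8
station 0.63 [160.9, 41.8, 202.6, 159.0] z [47.1 66.9 68.6] 2876 med [453.8 237.1  67.2] rect [453.6 233.4] [ 28.9 113.3] 3.7
roof 0.7 [254.4, 225.2, 302.1, 290.0] z [ 83.7  92.1 116.6] 703 med [565.5  71.1 115.7] rect [565.2  70.4] [18.3 46.5] 4.3
132.38897273494712 [559.65389439 147.31613708 131.18488069] [560.37557558 147.68948952 245.38551275]
t 27.75 d [-0.0023  1.5321  0.2877] r [ 0.0003  0.0013 -0.0931] rows 6.2 1.6 w 0.994 F [ 0.4 -0.4 -0.1]
```

View pics/t3.png

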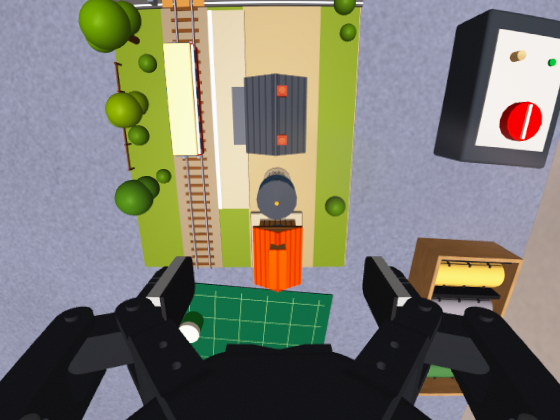

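Tower stands at (559.6, 147.3), as planned. Now the signal box.

Request:
{"name": "send_rows", "arguments": {"deltas": [{"x": 0, "y": 1, "z": 0.05, "rx": 0, "ry": 0.001, "rz": -0.093, "claw": 1}, {"x": 0, "y": 1, "z": 0.05, "rx": 0, "ry": 0.001, "rz": -0.093, "claw": 1}, {"x": 0, "y": 1, "z": 0.05, "rx": 0, "ry": 0.001, "rz": -0.093, "claw": 1}, {"x": 0, "y": 1, "z": 0.05, "rx": 0, "ry": 0.001, "rz": -0.093, "claw": 1}]}}

```text
t: 28.25
tool_pos: [573.8, -103.9, 228.0]
orientation: [[0.937, 0.35, -0.003], [0.35, -0.937, -0.001], [-0.003, -0.0, -1.0]]
contact_force: [1.2, 0.5, -0.7]
width: 0.998
```

```bash
python3 -c "
from h import *
go(582.4,-235.6,140,20.5)"
```

```text
t 28.25 d [-0.1513  0.5056  0.352 ] r [-0.0001  0.0009  0.    ] rows 2.5 0.0 w 0.998 F [ 1.2  0.5 -0.7]
```

Request:
{"name": "send_rows", "arguments": {"deltas": [{"x": -0.07, "y": 0.22, "z": 0.08, "rx": 0, "ry": 0.001, "rz": 0, "claw": 1}, {"x": -0.13, "y": 0.43, "z": 0.2, "rx": 0, "ry": 0.001, "rz": 0, "claw": 1}, {"x": -0.151, "y": 0.506, "z": 0.3, "rx": 0, "ry": 0.001, "rz": 0, "claw": 1}, {"x": -0.151, "y": 0.506, "z": 0.352, "rx": 0, "ry": 0.001, "rz": 0, "claw": 1}, {"x": -0.151, "y": 0.506, "z": 0.352, "rx": 0, "ry": 0.001, "rz": 0, "claw": 1}]}}

```text
t: 28.88
tool_pos: [581.9, -233.2, 138.7]
orientation: [[0.936, 0.352, -0.002], [0.352, -0.936, 0.003], [-0.001, -0.004, -1.0]]
contact_force: [-1.2, 0.8, 0.5]
width: 0.998
```

```bash
python3 -c "
from h import *
snap('b1',['signal_box'])
go(582.4,-235.6,28,20.5)"
```

```text
28.875 [ 581.87982337 -233.22585698  138.72143156] yaw 20.62974820227227
signal_box 0.8 [251.3, 173.1, 308.7, 258.2] z [18.4 73.1 74.8] 3539 med [ 582.3 -233.2   73.3] rect [ 582.7 -235.2] [41.7 53.9] 21.3
t 28.98 d [-0.0075  0.0073  0.4509] r [-0.0003 -0.0006  0.001 ] rows 1.8 0.0 w 1.001 F [0.4 0.6 1. ]
```

View pics/b1.png

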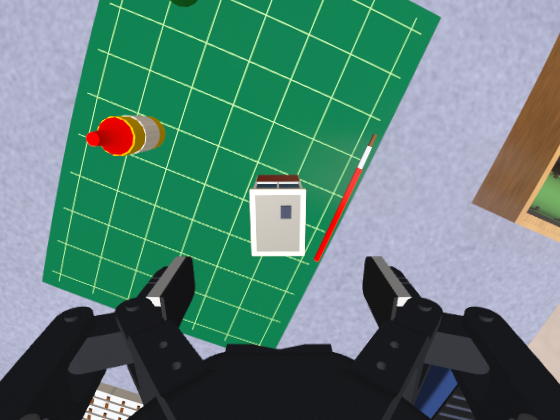

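Request:
{"name": "send_rows", "arguments": {"deltas": [{"x": -0.006, "y": 0.006, "z": 0.15, "rx": 0, "ry": 0, "rz": -0.001, "claw": 1}, {"x": -0.006, "y": 0.006, "z": 0.31, "rx": 0, "ry": 0, "rz": -0.001, "claw": 1}, {"x": -0.006, "y": 0.006, "z": 0.42, "rx": 0, "ry": 0, "rz": -0.001, "claw": 1}, {"x": -0.006, "y": 0.006, "z": 0.459, "rx": 0, "ry": 0, "rz": -0.001, "claw": 1}, {"x": -0.006, "y": 0.006, "z": 0.459, "rx": 0, "ry": 0, "rz": -0.001, "claw": 0.6}]}}

```text
t: 29.6
tool_pos: [583.4, -234.3, 26.7]
orientation: [[0.934, 0.357, 0.002], [0.357, -0.934, 0.002], [0.003, -0.001, -1.0]]
contact_force: [-0.2, 0.1, 0.2]
width: 0.82
```

```bash
python3 -c "
from h import *
go(582.6,-235.3,26,20.9)"
```

```text
t 29.6 d [-0.0043  0.0025  0.0028] r [-0.0002 -0.0008  0.0002] rows 0.0 0.0 w 0.82 F [-0.2  0.1  0.2]
```

Request:
{"name": "send_rows", "arguments": {"deltas": [{"x": -0.004, "y": 0.003, "z": 0.002, "rx": 0, "ry": -0.001, "rz": 0, "claw": 0.1}, {"x": -0.004, "y": 0.003, "z": 0.002, "rx": 0, "ry": -0.001, "rz": 0, "claw": -0.02}, {"x": -0.004, "y": 0.003, "z": 0.002, "rx": 0, "ry": -0.001, "rz": 0, "claw": -0.06}, {"x": -0.004, "y": 0.003, "z": 0.002, "rx": 0, "ry": -0.001, "rz": 0, "claw": -0.5}, {"x": -0.004, "y": 0.003, "z": 0.002, "rx": 0, "ry": -0.001, "rz": 0, "claw": -0.5}], "newtons": 25}}

```text
t: 30.22
tool_pos: [582.8, -235.8, 26.8]
orientation: [[0.934, 0.357, -0.001], [0.357, -0.934, -0.0], [-0.001, -0.0, -1.0]]
contact_force: [-1.5, -0.8, 6.5]
width: 0.449
```

```bash
python3 -c "
from h import *
go(582.6,-235.3,26,20.9)"
```

```text
t 30.23 d [ 0.0001 -0.0021  0.0032] r [-0.      0.0002  0.    ] rows 0.0 0.0 w 0.449 F [-1.5 -0.8  6.5]
```

Request:
{"name": "send_rows", "arguments": {"deltas": [{"x": 0, "y": 0, "z": -0.04, "rx": 0, "ry": 0, "rz": 0, "claw": -0.5}, {"x": 0, "y": 0, "z": -0.15, "rx": 0, "ry": 0, "rz": 0, "claw": -0.5}, {"x": 0, "y": 0, "z": -0.35, "rx": 0, "ry": 0, "rz": 0, "claw": -0.5}, {"x": 0, "y": 0, "z": -0.58, "rx": 0, "ry": 0, "rz": 0, "claw": -0.5}, {"x": 0, "y": 0, "z": -0.74, "rx": 0, "ry": 0, "rz": 0, "claw": -0.5}]}}

```text
t: 30.85
tool_pos: [583.7, -235.7, 215.0]
orientation: [[0.934, 0.357, 0.003], [0.357, -0.934, -0.001], [0.002, 0.002, -1.0]]
contact_force: [0.5, -0.1, -1.2]
width: 0.452
```

```bash
python3 -c "
from h import *
go(549.7,301.4,205,3.75)"
```

```text
t 30.85 d [ 0.6402 -2.0552  0.0379] r [ 0.0004 -0.0007  0.0954] rows 8.6 1.6 w 0.452 F [ 0.5 -0.1 -1.2]
```

Request:
{"name": "send_rows", "arguments": {"deltas": [{"x": 0.06, "y": -0.18, "z": 0, "rx": 0, "ry": 0, "rz": 0.02, "claw": -0.5}, {"x": 0.13, "y": -0.4, "z": 0, "rx": 0, "ry": 0, "rz": 0.05, "claw": -0.5}, {"x": 0.19, "y": -0.62, "z": 0, "rx": 0, "ry": -0.001, "rz": 0.08, "claw": -0.5}, {"x": 0.26, "y": -0.84, "z": 0, "rx": 0, "ry": -0.001, "rz": 0.095, "claw": -0.5}, {"x": 0.31, "y": -1, "z": 0, "rx": 0, "ry": -0.001, "rz": 0.095, "claw": -0.5}]}}

```text
t: 31.48
tool_pos: [566.3, 29.1, 215.3]
orientation: [[0.998, 0.069, 0.0], [0.069, -0.998, -0.0], [0.0, 0.0, -1.0]]
contact_force: [0.3, -0.3, -0.4]
width: 0.447
```

```bash
python3 -c "
from h import *
go(549.7,301.4,205,3.75)"
```

```text
t 31.48 d [ 0.0093 -1.0912  0.0409] r [ 0.     -0.      0.0013] rows 4.4 0.0 w 0.447 F [ 0.3 -0.3 -0.4]
```

Request:
{"name": "send_rows", "arguments": {"deltas": [{"x": 0, "y": -0.22, "z": 0, "rx": 0, "ry": 0, "rz": 0.001, "claw": -0.5}, {"x": 0.003, "y": -0.45, "z": 0, "rx": 0, "ry": 0, "rz": 0.001, "claw": -0.5}, {"x": 0.006, "y": -0.68, "z": 0, "rx": 0, "ry": 0, "rz": 0.001, "claw": -0.5}, {"x": 0.009, "y": -0.9, "z": 0, "rx": 0, "ry": 0, "rz": 0.001, "claw": -0.5}, {"x": 0.009, "y": -1, "z": 0, "rx": 0, "ry": 0, "rz": 0.001, "claw": -0.5}]}}

```text
t: 32.1
tool_pos: [549.6, 283.7, 215.6]
orientation: [[0.997, 0.071, -0.0], [0.071, -0.997, 0.003], [-0.0, -0.003, -1.0]]
contact_force: [-0.5, 0.1, -1.2]
width: 0.452
```

```bash
python3 -c "
from h import *
go(549.7,301.4,140,3.75)"
```

```text
t 32.1 d [ 0.0055 -0.0699  0.3027] r [-0.0009  0.      0.0019] rows 1.2 0.0 w 0.452 F [-0.5  0.1 -1.2]
```

Request:
{"name": "send_rows", "arguments": {"deltas": [{"x": 0.004, "y": -0.065, "z": 0.04, "rx": -0.001, "ry": 0, "rz": 0.002, "claw": -0.5}, {"x": 0.005, "y": -0.07, "z": 0.15, "rx": -0.001, "ry": 0, "rz": 0.002, "claw": -0.5}, {"x": 0.005, "y": -0.07, "z": 0.25, "rx": -0.001, "ry": 0, "rz": 0.002, "claw": -0.5}, {"x": 0.005, "y": -0.07, "z": 0.3, "rx": -0.001, "ry": 0, "rz": 0.002, "claw": -0.5}, {"x": 0.005, "y": -0.07, "z": 0.3, "rx": -0.001, "ry": 0, "rz": 0.002, "claw": -0.5}]}}

```text
t: 32.72
tool_pos: [549.2, 300.6, 139.8]
orientation: [[0.998, 0.064, -0.002], [0.064, -0.998, -0.001], [-0.002, 0.001, -1.0]]
contact_force: [0.6, 0.2, -1.0]
width: 0.45
```

Run:
```python
from h import *
snap('b2',['signal_box','crossing'])
go(549.7,301.4,59,3.75)
```

```text
32.725 [549.23812694 300.63059559 139.76302563] yaw 3.693020608592515
signal_box 0.93 [223.9, 204.9, 337.0, 351.6] z [129.9 185.9 187.7] 9877 med [549.3 311.5 186.3] rect [549.5 307.1] [41.9 43.6] 3.7
crossing 0.75 [51.2, 62.1, 396.0, 164.0] z [31.5 32.8 41.7] 943 med [416.8 372.6  45. ] rect [443.  372.1] [74.9 66.1] 8.9
t 32.88 d [-0.003   0.0013  0.3308] r [-0.0002 -0.0005 -0.0002] rows 1.3 0.0 w 0.444 F [ 0.2  0.1 -0.3]
```

View pics/b2.png

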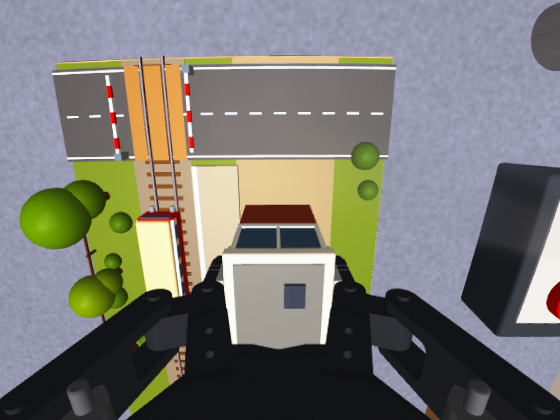

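Run:
```python
import numpy as np,pickle
S=np.load('b2.npz'); X=S['X'];p=S['p'].astype(int);d=S['d']; s,m,R=pickle.load(open('b2.pkl','rb'))
# road: dark grey pixels z 31..35.5
dark=(p.max(2)<110)&(p.max(2)-p.min(2)<25)&(X[...,2]>30)&(X[...,2]<36)&(d>0)
for lo,hi in[(500,525),(525,550),(550,575),(575,600)]:
    q=dark&(X[...,0]>lo)&(X[...,0]<hi)&(X[...,1]>320); Y=X[q][:,1]; print(lo,np.percentile(Y,[1,50,99]).round(1),q.sum(), 'mean x',X[q][:,0].mean())
M=R['signal_box'][0]['mask']&(d>0)&(X[...,2]>183)
P=X[M]; q=abs(P[:,0]-551)<10; print('far edge y',P[q][:,1].max(), 'slab x',np.percentile(P[:,0],[.5,99.5]), 'TCP',s['tool_pos'])
```

```text
Traceback (most recent call last):
IndexError: index -1 is out of bounds for axis 0 with size 0
```

Run:
```python
import numpy as np,pickle
S=np.load('b2.npz'); X=S['X'];p=S['p'].astype(int);d=S['d']; s,m,R=pickle.load(open('b2.pkl','rb'))
print(p[130,300],X[130,300],p[85,300])
dark=(p.max(2)<150)&(p.max(2)-p.min(2)<30)&(X[...,2]>29)&(X[...,2]<37)&(d>0)
for u in range(230,360,20):
    v=np.where(dark[60:165,u])[0]+60
    if len(v): print(u, X[v[0],u].round(1), X[v[-1],u].round(1), 'mid',((X[v[0],u]+X[v[-1],u])/2)[:2].round(1))
M=R['signal_box'][0]['mask']&(d>0)&(X[...,2]>183)
P=X[M]; q=abs(P[:,0]-551)<10; print('far edge y',P[q][:,1].max(), 'slab x',np.percentile(P[:,0],[.5,99.5]), 'TCP',s['tool_pos'])
```

```text
[129 121 119] [563.0986012  366.79263443  33.36380675] [123 118 116]
230 [503.7 414.3  32.2] [505.5 339.8  33.1] mid [504.6 377. ]
250 [519.6 414.9  33.7] [522.5 340.7  31.9] mid [521.1 377.8]
270 [535.3 416.1  32.3] [539.6 342.   33.3] mid [537.4 379.1]
290 [551.  416.8  34.2] [556.6 343.1  33.1] mid [553.8 379.9]
310 [566.9 418.4  31.6] [573.6 344.2  33.1] mid [570.2 381.3]
330 [582.4 419.1  34.2] [590.7 345.3  32.7] mid [586.5 382.2]
350 [598.4 420.5  33. ] [607.9 346.5  32.4] mid [603.1 383.5]
far edge y 329.48437616876294 slab x [528.0440158  569.23679162] TCP [549.23812694 300.63059559 139.76302563]
```

Request:
{"name": "send_rows", "arguments": {"deltas": [{"x": -0.003, "y": 0.001, "z": 0.09, "rx": 0, "ry": 0, "rz": 0, "claw": -0.5}, {"x": -0.003, "y": 0.001, "z": 0.2, "rx": 0, "ry": 0, "rz": 0, "claw": -0.5}, {"x": -0.003, "y": 0.001, "z": 0.29, "rx": 0, "ry": 0, "rz": 0, "claw": -0.5}, {"x": -0.003, "y": 0.001, "z": 0.325, "rx": 0, "ry": 0, "rz": 0, "claw": -0.5}, {"x": -0.003, "y": 0.001, "z": 0.33, "rx": 0, "ry": 0, "rz": 0, "claw": -0.5}]}}

```text
t: 33.5
tool_pos: [550.0, 301.7, 59.6]
orientation: [[0.998, 0.065, 0.002], [0.065, -0.998, 0.001], [0.002, -0.001, -1.0]]
contact_force: [-0.7, -0.5, -1.1]
width: 0.452
```

```bash
python3 -c "
from h import *
go(549.7,301.3,53.8,3.75)"
```

```text
t 33.5 d [-0.0014  0.0013  0.0231] r [-0.0003 -0.0007 -0.0002] rows 0.1 0.0 w 0.452 F [-0.7 -0.5 -1.1]
```

Request:
{"name": "send_rows", "arguments": {"deltas": [{"x": -0.001, "y": 0.001, "z": 0.006, "rx": 0, "ry": 0, "rz": 0, "claw": -0.5}, {"x": -0.001, "y": 0.001, "z": 0.012, "rx": 0, "ry": 0, "rz": 0, "claw": -0.5}, {"x": -0.001, "y": 0.001, "z": 0.018, "rx": 0, "ry": 0, "rz": 0, "claw": -0.5}, {"x": -0.001, "y": 0.001, "z": 0.023, "rx": 0, "ry": 0, "rz": 0, "claw": -0.5}, {"x": -0.001, "y": 0.001, "z": 0.023, "rx": 0, "ry": 0, "rz": 0, "claw": -0.5}]}}

```text
t: 34.12
tool_pos: [549.9, 301.5, 53.9]
orientation: [[0.998, 0.065, 0.002], [0.065, -0.998, 0.001], [0.002, -0.001, -1.0]]
contact_force: [-0.3, -0.3, -0.5]
width: 0.447
```

```bash
python3 -c "
from h import *
go(549.7,301.3,53.8,3.75)"
```

```text
t 34.12 d [-0.0007  0.0006  0.0002] r [-0.0003 -0.0007 -0.0002] rows 0.0 0.0 w 0.447 F [-0.3 -0.3 -0.5]
```

Request:
{"name": "send_rows", "arguments": {"deltas": [{"x": 0, "y": 0, "z": 0.002, "rx": 0, "ry": -0.001, "rz": 0, "claw": -0.5}, {"x": 0, "y": 0, "z": 0.004, "rx": 0, "ry": -0.001, "rz": 0, "claw": -0.5}, {"x": 0, "y": 0, "z": 0.004, "rx": 0, "ry": -0.001, "rz": 0, "claw": -0.5}]}}

```text
t: 34.5
tool_pos: [549.9, 301.5, 53.8]
orientation: [[0.998, 0.065, -0.001], [0.065, -0.998, 0.001], [-0.001, -0.001, -1.0]]
contact_force: [-2.0, -1.5, 6.8]
width: 0.449
```

Request:
{"name": "send_rows", "arguments": {"deltas": [{"x": 0, "y": 0, "z": 0, "rx": 0, "ry": 0, "rz": 0, "claw": -0.03}, {"x": 0, "y": 0, "z": 0, "rx": 0, "ry": 0, "rz": 0, "claw": 0.1}, {"x": 0, "y": 0, "z": 0, "rx": 0, "ry": 0, "rz": 0, "claw": 0.5}, {"x": 0, "y": 0, "z": 0, "rx": 0, "ry": 0, "rz": 0, "claw": 0.7}, {"x": 0, "y": 0, "z": 0, "rx": 0, "ry": 0, "rz": 0, "claw": 0.7}]}}

```text
t: 35.12
tool_pos: [549.9, 301.5, 53.7]
orientation: [[0.998, 0.065, -0.001], [0.065, -0.998, 0.001], [-0.001, -0.001, -1.0]]
contact_force: [1.0, 0.3, -0.2]
width: 0.854
```

Request:
{"name": "send_rows", "arguments": {"deltas": [{"x": 0, "y": 0, "z": -0.1, "rx": 0, "ry": 0, "rz": 0, "claw": 0.7}, {"x": 0, "y": 0, "z": -0.3, "rx": 0, "ry": 0, "rz": 0, "claw": 0.8}, {"x": 0, "y": 0, "z": -0.52, "rx": 0, "ry": 0, "rz": 0, "claw": 0.8}, {"x": 0, "y": 0, "z": -0.75, "rx": 0, "ry": 0, "rz": 0, "claw": 0.8}, {"x": 0, "y": 0, "z": -0.8, "rx": 0, "ry": 0, "rz": 0, "claw": 0.8}]}}

```text
t: 35.75
tool_pos: [551.9, 302.8, 258.4]
orientation: [[0.998, 0.065, 0.006], [0.065, -0.998, 0.005], [0.006, -0.005, -1.0]]
contact_force: [0.0, -0.1, -0.9]
width: 0.904
```

Run:
```python
from h import *
snap('b3',['signal_box','crossing'])
go(540,130,265,3.75)
```

```text
35.75 [551.90883797 302.77369675 258.40021946] yaw 3.7033868262060783
signal_box 0.57 [258.1, 160.8, 296.1, 218.7] z [ 59.9 100.2 101.9] 1845 med [550.4 303.3 100.3] rect [550.1 302. ] [40.  54.1] 4.6
crossing 0.62 [123.0, 83.1, 351.7, 150.7] z [31.2 32.9 35.1] 13841 med [499.5 377.3  32.9] rect [499.5 374.7] [149.4  76. ] 3.5
t 35.9 d [-0.0836  0.6804 -0.0464] r [-0.0002  0.0003 -0.0002] rows 2.7 0.0 w 0.898 F [0.5 0.9 0.7]
```

View pics/b3.png

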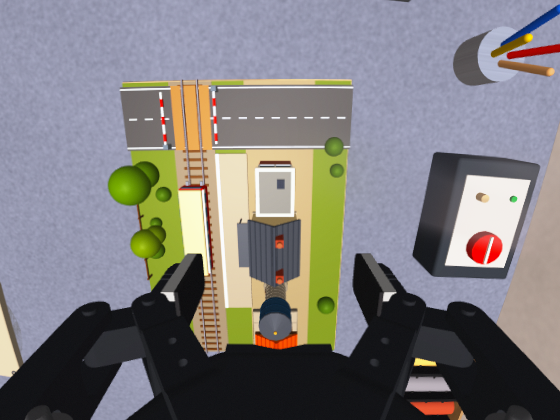

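Request:
{"name": "send_rows", "arguments": {"deltas": [{"x": -0.08, "y": 0.68, "z": -0.05, "rx": 0, "ry": 0, "rz": 0, "claw": 0.8}, {"x": -0.08, "y": 0.68, "z": -0.05, "rx": 0, "ry": 0, "rz": 0, "claw": 0.8}, {"x": -0.08, "y": 0.68, "z": -0.05, "rx": 0, "ry": 0, "rz": 0, "claw": 0.8}, {"x": -0.08, "y": 0.68, "z": -0.05, "rx": 0, "ry": 0, "rz": 0, "claw": 0.8}, {"x": -0.08, "y": 0.68, "z": -0.05, "rx": 0, "ry": 0, "rz": 0, "claw": 0.8}]}}

```text
t: 36.52
tool_pos: [540.1, 130.6, 264.4]
orientation: [[0.998, 0.065, -0.004], [0.065, -0.998, 0.001], [-0.004, -0.001, -1.0]]
contact_force: [-0.7, 0.9, -0.2]
width: 0.9
```

Run:
```python
from h import *
snap('f1',['roof','shed','tower','signal_box','station','railcar'])
m,p,d=pix('scene')
cv2.imwrite('pics/f_scene.png',cv2.resize(p[170:300,90:480,::-1],None,fx=2,fy=2,interpolation=cv2.INTER_CUBIC))
print(env.observe()['contact_force'],env.observe()['t'])
```

```text
36.525 [540.07985058 130.57190378 264.42553532] yaw 3.72130693472357
roof 0.59 [270.9, 206.4, 320.4, 268.8] z [ 84.4  92.4 116.8] 672 med [565.4  71.6 115.9] rect [566.   70.2] [18.7 46.2] 4.4
shed 0.58 [276.5, 200.2, 313.7, 210.1] z [41.7 50.4 80.2] 28 med [564.1 105.3  79.6] rect [561.7 105.1] [36.5  0.9] 3.3
tower 0.76 [279.3, 153.8, 319.8, 201.2] z [ 36.7 122.6 128.8] 628 med [559.3 147.8 125. ] rect [559.4 146.5] [30.9 29.5] 19.4
signal_box 0.84 [280.6, 0.0, 324.7, 57.8] z [ 37.7 100.  102. ] 1977 med [550.3 294.5 100.3] rect [550.2 294.3] [41.3 40.1] 4.5
station 0.87 [255.8, 58.2, 327.1, 139.6] z [ 63.1  84.2 107.1] 179 med [559.1 242.5 108.5] rect [559.3 225.5] [ 9.1 52.3] 4.7
railcar 0.96 [185.7, 29.3, 225.4, 145.1] z [45.4 66.9 68.7] 2670 med [453.1 237.1  67.2] rect [452.5 233.4] [ 29.1 112.9] 4.5
[ 0.28993031 -0.28389633  1.13235548] 36.925
```

View pics/f_scene.png

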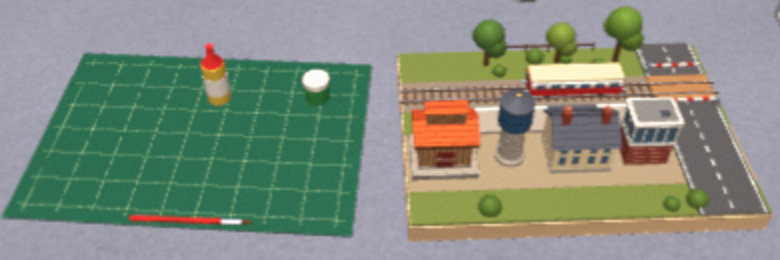

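View pics/f1.png

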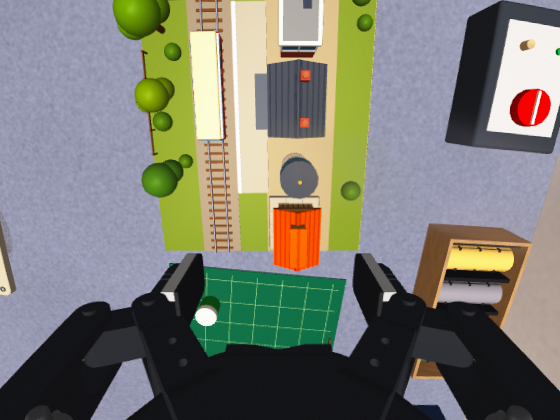

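The pictures show all four models upright in their places, the roof square on the shed, the railcar where it was, and the glue bottle and paint pot standing. The gripper is clear of everything, so I'm handing in.

```bash
python3 -c "
from h import *
print(env.finish_job())"
```

```text
the job is handed in; nothing more can be done
None
```

All four models are in place and I handed the job in at about 37 s of the 102 s allowed. I set them down in the order asked: shed, roof, tower, signal box. Each was lowered until it touched (7–9 N on the wrist) before I let go.

| Model | Measured centre (x, y, mm) | Intended (x, y, mm) |
|---|---|---|
| Shed on the dock | 565.7, 69.1 | 564.8, 69.9 |
| Roof on the shed | 565.6, 69.8 | 565.3, 69.5 |
| Water tower | 559.6, 147.3 | 559.7, 147.2 |
| Signal box | 550.1, 302.0 | 549.7, 301.9 |

- **Alignment:** the shed, roof and signal box measured 3.5–4.6° against the track's roughly 3.75°, which is within the measuring noise.
- **Left alone:** the last pictures show the railcar in the same place as before, and the glue bottle and paint pot upright.
- **Measuring limits:** the fixed top and scene cameras disagreed by about 4 mm at the start, so I relied on the wrist camera, which is good to about 2 mm.
- **Doubtful reading:** in the very last picture the signal box was cut off by the image edge, so its figure comes from the picture just before.

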